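# Make up two repair kits and set the controller on its rest

### The arm

A 6-joint arm with a two-finger parallel gripper is mounted at the origin on the work surface. World frame = base frame: x ahead of the robot, y to its left, z up, the work surface at z = 0. Lengths are in m, angles in rad, forces in N, time in s.
With the tool pointing down it reaches from about 0.325 to 0.925 m from the base axis. Payload 3.1 kg.
Tool frame: the origin (TCP) lies midway between the tips of the shut fingers; the grasp point (between the pads) lies 19 mm behind it; y points along the fingers, x is the direction in which the jaws open and shut, and the axes are right-handed (so a half turn about y gives the same grasp; the last joint's range is limited). The gripper opens to 85 mm and grips with 20 to 120 N. Pads are 22 mm wide; open, the fingers measure 114 mm over their backs; the gripper's body (76 mm by 85 mm) begins 54 mm behind the grasp point. The pads swing forward as they close: fully open they stand 13 mm farther back than shut.
Start: joints at [1.16, 0.217, 1.613, -0, 1.311, -0.112], TCP at [0.184, 0.597, 0.231] pointing down, gripper open.
Joint ranges: [-2.75, 2.75], [-0.78, 2.1], [0.31, 2.55], [-1.13, 4.27], [0.13, 2.63], [-2.58, 2.58]. Speed limits (rad/s): [2.79, 2.79, 3.14, 3.14, 3.14, 3.14].

### API

Orientations are given as a rotation vector (axis times angle).
In Python, from plant import arm gives the robot as it stands.
- The arm moves only by the shell command python3 -m jog 'ROWS'. ROWS is JSON, a list of rows, each an object of numbers: "dx", "dy", "dz": the shift along the tool's x, y, z in cm; "ax", "ay", "az": the turn, a rotation vector about the tool's x, y, z in degrees; "claw": the opening, from -1 (shut) to 1 (fully open). A call has 1 to 20 rows; each row is the pose to reach, as a shift and turn from the pose measured when the call began, along the tool's axes at that moment; what a row does not reach only later rows make up. A row lasts 1/8 s, in which the tool goes at most 62.5 mm and 10.7 degrees, less where a joint would pass 70% of its speed; a pose out of reach is approached as far as the arm can. A call with a gripper value outside its range is refused whole. The fingers move at their own pace and stop on an object; the grip force is fixed at half the most. Time passes only in rows, so rows that repeat a pose let the fingers close. It gives the time, the measured TCP pose, the force and the opening at its end, in the units of the state.
- arm.sense(): the state, without advancing time (a new reading comes with each control period).
- arm.read_camera(name): name is "scene" or "top" or "wrist"; returns a dict with "img" (384x512x3 uint8, red, green, blue), "fx", "fy", "cx", "cy" (pixels), "R" (3x3) and "t" (3): a world point X has camera coordinates R X + t. Camera axes: x right, y down, z forward; pixel columns grow to the right and rows downward; lengths in m; the calibration is good to about 2 mm. A picture is of the moment at which its call begins. There is no depth.
- arm.close_job(): hands the job in, once; it reports no verdict.
Trained networks look in the newest picture that a camera, given by its name, has taken for a name from the list of things; names that differ only in an ending like _2 or _b are one class to them, and where a whole thing is asked for, a point or a joint stands for the part that bears it (a point fixed in the world has none). Each returns a list of dicts, best first, with "p" (0 to 1); they miss things now and then, are a little off and sometimes report something else, mostly with a low value. They report only what shows in the picture. A call takes as long as a camera call. They do not tell look-alikes from the thing itself.
- arm.look_for(camera, label): "position" ([x, y, z] in m, in world coordinates, good to about 4 mm: the middle of the surface that is visible of it).
The state is a dict: "time": time; "q": joint angles; "qd": joint speeds; "joint_torque": joint torques, N m; "ee_pos": TCP position; "ee_rot": TCP orientation; "contact_force": force on the tool from outside, world axes, zero at the start; "wrist_torque": the same for the moment, N m; "width": finger opening in m.
Only numpy, scipy, OpenCV 4.12 (cv2) and the standard library are available. Lean on these libraries where they do the work, as an engineer would, in place of code of your own. Each camera call takes 0.05 s, during which the arm holds its last target.

### The job

Make up the kits for two repairs: stand the white-flanged solder spool and the yellow-lidded flux jar upright in the blue tray, and the black-flanged spool and the small blue motor upright in the orange tray, each item on the tray's floor. Lay the grey controller module, circuit side up, squarely in the middle of the sloped wooden rest with one of its short sides down against the bottom lip. Leave the red-flanged spool where it is, and let go of everything.

Things in the scene. Friction and masses are not known exactly. Their poses are not given: they have to be found in the camera images.
- spool_white_center (a point): Solder spool standing on one flange, white flanges and silver winding: 50 mm diameter, 40 mm tall, about 150 g. Point at its centre, 20 mm above its underside; z is its axis (upright at the start). Stands on the bench.
- spool_black_center (a point): Solder spool standing on one flange, black flanges and silver winding: 50 mm diameter, 40 mm tall, about 150 g. Point at its centre, 20 mm above its underside; z is its axis (upright at the start). Stands on the bench.
- spool_red_center (a point): Solder spool standing on one flange, red flanges and silver winding: 50 mm diameter, 40 mm tall, about 150 g. Point at its centre, 20 mm above its underside; z is its axis (upright at the start). Stands on the bench. Not part of either kit; stays where it is.
- flux_jar_center (a point): Round amber flux jar with a paper band and a yellow lid: 44 mm diameter, 46 mm tall, about 90 g. Point at its centre, 23 mm above its underside; z is its axis (upright at the start). Stands on the bench.
- motor_center (a point): Small round motor, aluminium foot, blue body and a brass shaft stub on top: 40 mm diameter and 40 mm tall, with a 24 mm step (2 mm) and an 8 mm shaft stub (8 mm) above that, 50 mm in all; about 140 g. Point on its axis 20 mm above its underside (half-way up the 40 mm body); z is its axis, shaft up at the start. Stands on the bench.
- module_center (a point): Controller module: flat grey box with a green circuit board on its top, 80 mm (its x) by 50 mm (its y) by 22 mm thick, about 120 g, lying flat on the bench. Point at its centre, 11 mm above its underside; z out of the circuit side.
- tray_blue: Open blue tray, fixed to the bench: 120 mm (its x) by 190 mm (its y) outside, 18 mm high, walls and floor 4 mm thick, so 112 x 182 mm inside. Origin at the centre of its underside, z up; the inner floor is 4 mm above the origin. Room for two items side by side, at y = -45 and +45 mm.
- tray_orange: Open orange tray, fixed to the bench: 120 mm (its x) by 190 mm (its y) outside, 18 mm high, walls and floor 4 mm thick, so 112 x 182 mm inside. Origin at the centre of its underside, z up; the inner floor is 4 mm above the origin. Room for two items side by side, at y = -45 and +45 mm.
- rest: Fixed plywood rest sloping 22 deg, low edge towards the robot, face 100 mm wide. Origin on the face under the seated module's middle, 40 mm above the bench; x up the slope, y along the lip, z out of the face. Lip: inner side at x = -40.5 mm, 12 mm high. Face ends at x = 57 mm. Seated module centre: x 0, y 0, z 11 mm, long side along x. Not slippery: it may not slide down by itself.
Mind the look-alikes: they are no part of the job. What is shaped like the part that bears spool_black_center but green is not meant.

How it is judged:
At the end, for the whole second after the job is handed in: Each kit item upright (0.12 rad) on its tray's floor (5 mm) and inside its walls. Module flat on the rest (0.1 rad, 4 mm), against the lip (-7 to +9 mm), within 20 mm of the middle and 0.2 rad of square. Red spool within 30 mm of its start. All released and at rest (x of spool_white_center in the frame of tray_blue between -0.042 and 0.042 m and y of spool_white_center in the frame of tray_blue between -0.077 and 0.077 m and z of spool_white_center in the frame of tray_blue between 0.019 and 0.029 m and angle between each of spool_white_center, flux_jar_center, spool_black_center, motor_center's own z axis and vertical below 0.12 rad and linear speed of each of spool_white, flux_jar, spool_black, motor, module below 0.01 m/s and x of flux_jar_center in the frame of tray_blue between -0.042 and 0.042 m and y of flux_jar_center in the frame of tray_blue between -0.077 and 0.077 m and z of flux_jar_center in the frame of tray_blue between 0.022 and 0.032 m and x of spool_black_center in the frame of tray_orange between -0.042 and 0.042 m and y of spool_black_center in the frame of tray_orange between -0.077 and 0.077 m and z of spool_black_center in the frame of tray_orange between 0.019 and 0.029 m and x of motor_center in the frame of tray_orange between -0.042 and 0.042 m and y of motor_center in the frame of tray_orange between -0.077 and 0.077 m and z of motor_center in the frame of tray_orange between 0.019 and 0.029 m and x of module_center in the frame of rest between -0.007 and 0.009 m and y of module_center in the frame of rest between -0.02 and 0.02 m and z of module_center in the frame of rest between 0.007 and 0.015 m and angle between module_center's own z axis and vertical below 0.7 rad and angle between the z axis of module_center and the z axis of rest, either way round below 0.1 rad and angle between the x axis of module_center and the x axis of rest, either way round below 0.2 rad and distance of spool_red_center from where it was at the start of the episode below 0.03 m); the robot touches nothing.
It fails at once if the red spool is disturbed (moved by more than 30 mm) (distance of spool_red_center from where it was at the start of the episode above 0.03 m).
It also fails if it takes over 115 s, if anything falls off the work surface, if the arm or the gripper's body presses on something with over 40 N, if the wrist force passes 120 N, or if a joint passes its speed limit or range.

## Working session

There is one attempt and no reset: what is moved stays moved. The work goes in short steps, Python scripts to look and compute and a shell command to move; the robot and the scene stay as the last step left them, time stands still between calls to the robot, and variables do not carry over. Pictures are saved under pics/ and viewed, and the job is handed in when it is done.

```bash
ls; mkdir -p pics
python3 - <<'E'
from plant import arm
import cv2
s=arm.sense(); print({k:(v if not hasattr(v,'tolist') else v.tolist()) for k,v in s.items()})
for c in ("scene","top"):
    d=arm.read_camera(c); cv2.imwrite(f"pics/{c}0.png",d["img"][:,:,::-1]); print(c,d["fx"],d["cx"],d["cy"],d["R"],d["t"])
    for n in ["spool_white_center","spool_black_center","spool_red_center","flux_jar_center","motor_center","module_center","tray_blue","tray_orange","rest"]:
        print(n,[(round(r["p"],2),[round(float(x),3) for x in r["position"]]) for r in arm.look_for(c,n)][:6])
E
```

```text
pics
{'time': 0.0, 'q': [1.1598172046266064, 0.21777209246280582, 1.614947893615119, -2.3867626922925e-05, 1.311329562791872, -0.11221287311007763], 'qd': [-0.00028506207512483934, -0.0006093548217732235, 0.0005642054382133852, -0.0004945517077418096, 0.0010241629154341583, 0.000922901519202061], 'joint_torque': [0.00016840950138430344, -39.68385457992554, -30.385626554489136, -3.458191258687293e-05, 0.009758665692061186, -1.8107494383912126e-05], 'ee_pos': [0.1836211675475187, 0.5965451430390807, 0.2299499892744414], 'ee_rot': [-1.3371309064616075, -0.9847782944751131, 0.9882925552533353], 'contact_force': [1.1726323346546612, -0.3514672514564475, -0.019409658026697984], 'wrist_torque': [0.030036641214337155, -0.04068440606704255, -0.01697591798525109], 'width': 0.08553773134308967}
scene 492.8230989723771 257.44656551392916 192.37776815773626 [[ 0.08450084  0.99620614 -0.02080723]
 [ 0.53715176 -0.06313065 -0.8411198 ]
 [-0.83924228  0.05989869 -0.54044847]] [-0.01302865 -0.17394486  1.72058032]
spool_white_center [(0.84, [0.443, -0.2, 0.032])]
spool_black_center [(0.83, [0.347, -0
[... 476 characters left out ...]
436 [[-0.02706241 -0.99960803  0.00716965]
 [-0.98802994  0.02565793 -0.15211345]
 [ 0.15186987 -0.01120039 -0.98833704]] [-0.00334236  0.40545164  0.87212096]
spool_white_center [(0.78, [0.425, -0.195, 0.041])]
spool_black_center [(0.73, [0.335, -0.38, 0.044]), (0.72, [0.193, -0.356, 0.037]), (0.56, [0.439, -0.338, 0.041]), (0.53, [0.624, -0.249, 0.005])]
spool_red_center [(0.61, [0.459, 0.063, 0.035])]
flux_jar_center [(0.65, [0.45, -0.082, 0.047])]
motor_center [(0.47, [0.444, 0.204, 0.037])]
module_center [(0.58, [0.448, 0.34, 0.022])]
tray_blue [(0.94, [0.635, 0.251, -0.001])]
tray_orange [(0.63, [0.625, -0.249, 0.004])]
rest [(0.83, [0.64, 0.008, 0.044]), (0.18, [0.436, -0.339, 0.04])]
```

View pics/scene0.png

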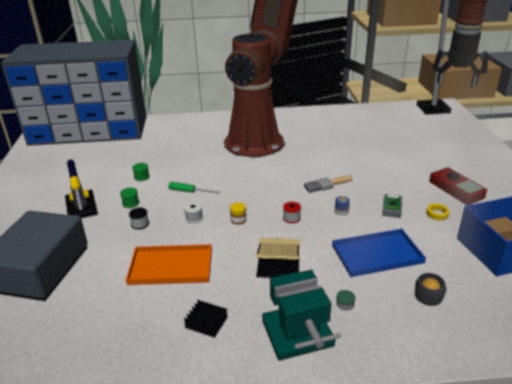

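View pics/top0.png

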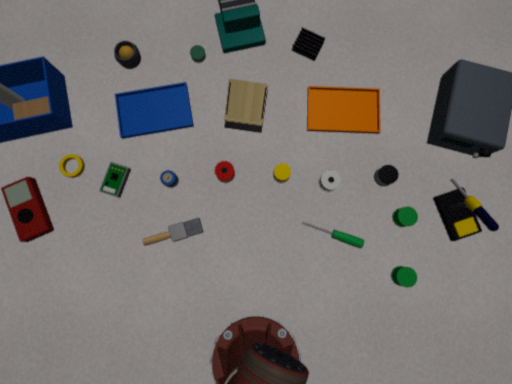

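The top view shows: black spool (387,175), two green decoys, white spool (331,180), flux jar (283,172), red spool (225,171), motor (168,178), module (115,179), blue tray (154,110), rest (247,103) and orange tray (344,109). Next I measure them precisely.

```bash
cat > h.py <<'E'
import numpy as np, cv2
from scipy.spatial.transform import Rotation as Ro
def ray(d,u,v,z):
    R=np.array(d["R"]);t=np.array(d["t"]);c=-R.T@t
    w=R.T@np.array([(u-d["cx"])/d["fx"],(v-d["cy"])/d["fy"],1.]); s=(z-c[2])/w[2]; return c+s*w
def proj(d,X):
    p=np.array(d["R"])@np.array(X)+np.array(d["t"]); return np.array([d["fx"]*p[0]/p[2]+d["cx"],d["fy"]*p[1]/p[2]+d["cy"]])
E
python3 - <<'E'
from plant import arm
from h import *
s=arm.sense(); print("tool axes\n",Ro.from_rotvec(s["ee_rot"]).as_matrix().round(3))
d=arm.read_camera("top"); im=np.ascontiguousarray(d["img"]); hsv=cv2.cvtColor(im,cv2.COLOR_RGB2HSV)
np.savez("top0.npz",**{k:np.array(v) for k,v in d.items()})
def seg(name,lo,hi,win,z):
    m=cv2.inRange(hsv,lo,hi); k=np.zeros_like(m); a,b,c,e=win; k[b:e,a:c]=m[b:e,a:c]
    cs,_=cv2.findContours(k,cv2.RETR_EXTERNAL,cv2.CHAIN_APPROX_NONE)
    c=max(cs,key=cv2.contourArea)
    P=np.array([ray(d,u,v,z)[:2] for u,v in c[:,0]],np.float32)
    r=cv2.minAreaRect(P); print(name,"rect c",np.round(r[0],4),"size",np.round(r[1],4),"ang",round(r[2],1),"circ",cv2.minEnclosingCircle(P))
    return P
seg("blue",(100,120,60),(130,255,255),(105,75,205,145),.018)
seg("orange",(3,150,120),(20,255,255),(295,75,395,145),.018)
seg("red",(0,150,60),(8,255,255),(205,150,245,195),.04); 
seg("yellow",(18,130,100),(35,255,255),(265,155,300,190),.046)
seg("white",(0,0,195),(180,60,255),(312,160,352,200),.04)
seg("black",(0,0,0),(180,255,70),(367,155,407,195),.04)
seg("motor",(95,80,40),(130,255,255),(150,160,190,195),.04)
seg("pcb",(40,70,30),(90,255,255),(90,150,140,205),.022)
def crop(n,a,b,c,e,f): cv2.imwrite(f"pics/{n}.png",cv2.resize(im[b:e,a:c,::-1],None,fx=f,fy=f,interpolation=cv2.INTER_CUBIC))
crop("c1",90,140,290,200,4); crop("c2",200,65,400,200,4)
E
```

```text
tool axes
 [[ 0.294 -0.    -0.956]
 [ 0.956 -0.     0.294]
 [-0.    -1.     0.   ]]
blue rect c [0.633  0.2499] size [0.1207 0.1888] ang 8.7 circ ((0.6326534748077393, 0.2501676678657532), 0.11071021854877472)
orange rect c [ 0.6235 -0.248 ] size [0.1883 0.1187] ang 86.4 circ ((0.6240371465682983, -0.24860325455665588), 0.10964570939540863)
red rect c [0.4605 0.0654] size [0.0477 0.0445] ang 25.4 circ ((0.4601726233959198, 0.06567618250846863), 0.024264903739094734)
yellow rect c [ 0.4527 -0.0778] size [0.0397 0.0379] ang 88.5 circ ((0.45281630754470825, -0.07800731807947159), 0.02135065570473671)Traceback (most recent call last):
  File "<stdin>", line 17, in <module>
  File "<stdin>", line 9, in seg
ValueError: max() iterable argument is empty
```

Run:
```python
from h import *
d=dict(np.load("top0.npz")); im=np.ascontiguousarray(d["img"]); hsv=cv2.cvtColor(im,cv2.COLOR_RGB2HSV)
print(hsv[180,322:345].tolist())
print(hsv[185,105:130].tolist())
def seg(name,lo,hi,win,z):
    m=cv2.inRange(hsv,lo,hi); k=np.zeros_like(m); a,b,c,e=win; k[b:e,a:c]=m[b:e,a:c]
    cs,_=cv2.findContours(k,cv2.RETR_EXTERNAL,cv2.CHAIN_APPROX_NONE)
    if not cs: print(name,"none"); return
    c=max(cs,key=cv2.contourArea)
    P=np.array([ray(d,u,v,z)[:2] for u,v in c[:,0]],np.float32)
    r=cv2.minAreaRect(P); print(name,"rect c",np.round(r[0],4),"size",np.round(r[1],4),"ang",round(r[2],1),"circ",np.round(cv2.minEnclosingCircle(P)[0],4))
    return P
seg("white",(0,0,170),(180,60,255),(312,160,352,200),.04)
seg("black",(0,0,0),(180,255,70),(367,155,407,195),.04)
seg("motor",(95,80,40),(130,255,255),(150,160,190,195),.04)
seg("pcb",(40,50,30),(100,255,255),(90,150,140,205),.022)
def crop(n,a,b,c,e,f): cv2.imwrite(f"pics/{n}.png",cv2.resize(im[b:e,a:c,::-1],None,fx=f,fy=f,interpolation=cv2.INTER_CUBIC))
crop("c1",90,140,290,200,4); crop("c2",200,65,400,200,4)
```

```text
[[25, 10, 146], [35, 10, 149], [25, 10, 149], [30, 7, 148], [30, 10, 148], [24, 9, 135], [30, 12, 84], [0, 7, 37], [137, 71, 25], [120, 49, 26], [0, 11, 23], [30, 5, 52], [24, 10, 122], [30, 11, 142], [24, 9, 146], [30, 7, 146], [24, 9, 146], [24, 9, 147], [23, 7, 145], [10, 11, 142], [15, 11, 139], [6, 9, 137], [9, 13, 136]]
[[64, 124, 66], [66, 137, 56], [69, 225, 59], [69, 255, 67], [65, 255, 67], [64, 255, 66], [68, 255, 68], [68, 255, 68], [69, 255, 70], [65, 255, 68], [67, 255, 68], [65, 255, 68], [67, 255, 70], [67, 255, 68], [67, 196, 69], [76, 49, 67], [108, 21, 61], [110, 36, 43], [105, 34, 30], [0, 4, 57], [6, 11, 111], [6, 10, 131], [10, 11, 138], [6, 9, 138], [10, 11, 139]]
white none
black rect c [ 0.4382 -0.3365] size [0.0465 0.061 ] ang 24.7 circ [ 0.4372 -0.337 ]
motor rect c [0.4454 0.2053] size [0.0378 0.0347] ang 44.1 circ [0.4458 0.2045]
pcb rect c [0.4505 0.3466] size [0.0436 0.0734] ang 71.1 circ [0.4494 0.346 ]
```

View pics/c1.png

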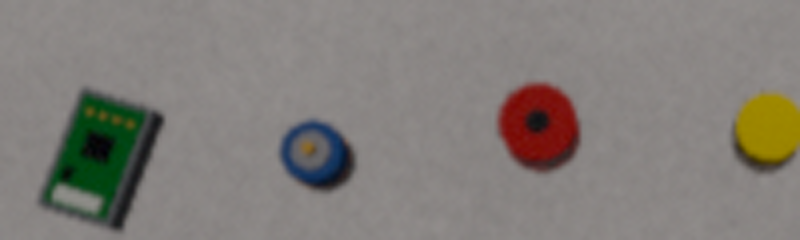

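View pics/c2.png

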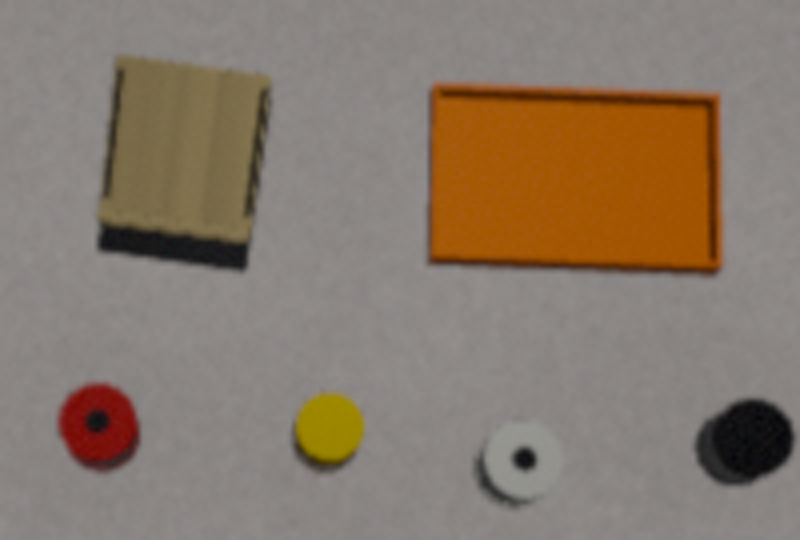

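```bash
cat >> h.py <<'E'
def restT(p,th):
    x,y=p; a=np.radians(22)
    ez=np.array([-np.sin(a)*np.cos(th),-np.sin(a)*np.sin(th),np.cos(a)]); ex=np.array([np.cos(a)*np.cos(th),np.cos(a)*np.sin(th),np.sin(a)]); ey=np.cross(ez,ex)
    return np.c_[ex,ey,ez],np.array([x,y,.04])
E
python3 - <<'E'
from plant import arm
from h import *
from scipy.optimize import least_squares
d=dict(np.load("top0.npz"))
o=lambda u,v:(u/4+200-.375,v/4+65-.375)
for n,uv,z in [("white",(522,460),.04),("black",(754,438),.04),("red",(98,423),.04),("yellow",(330,428),.046)]:
    print(n,ray(d,*o(*uv),z).round(4))
obs=[(((.057,.05,0)),o(119,57)),((.057,-.05,0),o(270,78)),((-.0405,.05,.012),o(99,217)),((-.0405,-.05,.012),o(248,237))]
def f(p):
    R,t=restT(p[:2],p[2]); return np.concatenate([proj(d,R@np.array(X)+t)-np.array(u) for X,u in obs])
r=least_squares(f,[.64,.008,-.1]); print("rest",r.x,r.fun.round(2))
s=arm.read_camera("scene"); im=s["img"].copy(); im2=d["img"].copy()
ims=[]
for cam,img in((s,im),(d,im2)):
    S=2
    img=cv2.resize(img,None,fx=S,fy=S)
    def line(P,col=(255,255,0)):
        q=np.array([proj(cam,X)*S for X in P]).astype(int); cv2.polylines(img,[q],True,col,1)
    R,t=restT(r.x[:2],r.x[2])
    line([R@np.array(X)+t for X in [(.057,.05,0),(.057,-.05,0),(-.0405,-.05,.0),(-.0405,.05,.0)]])
    line([R@np.array(X)+t for X in [(.04,.025,0),(.04,-.025,0),(-.04,-.025,.0),(-.04,.025,.0)]],(255,0,0))
    for c,rad,h in [((.633,.0),0,0),((.4458,.2050),.02,.04),((.4605,.0655),.025,.04),((.4527,-.0778),.022,.046)]+[(tuple(ray(d,*o(522,460),.04)[:2]),.025,.04),(tuple(ray(d,*o(754,438),.04)[:2]),.025,.04)]:
        if rad:
            for z in (0,h): line([(c[0]+rad*np.cos(a),c[1]+rad*np.sin(a),z) for a in np.linspace(0,6.28,40)])
    for c,w,l,yaw,z in [((.633,.2499),.12,.19,8.7,.018),((.6235,-.248),.12,.19,-3.6,.018),((.4505,.3466),.08,.05,-18.9,.022),((.4505,.3466),.08,.05,-18.9,.0)]:
        a=np.radians(yaw);ex=np.array([np.cos(a),np.sin(a)]);ey=np.array([-ex[1],ex[0]])
        line([tuple(np.array(c)+sx*w/2*ex+sy*l/2*ey)+(z,) for sx,sy in((1,1),(1,-1),(-1,-1),(-1,1))])
    ims.append(img)
cv2.imwrite("pics/ov_s.png",ims[0][330:600,230:1024,::-1]); cv2.imwrite("pics/ov_t.png",ims[1][130:420,150:850,::-1])
E
```

```text
white [ 0.4303 -0.197   0.04  ]
black [ 0.4405 -0.3425  0.04  ]
red [0.4604 0.0656 0.04  ]
yellow [ 0.4523 -0.0781  0.046 ]
rest [ 0.63026607  0.00897044 -0.16720181] [-0.78  0.31  0.69  0.4  -0.71 -0.54  0.8  -0.2 ]
```

View pics/ov_s.png

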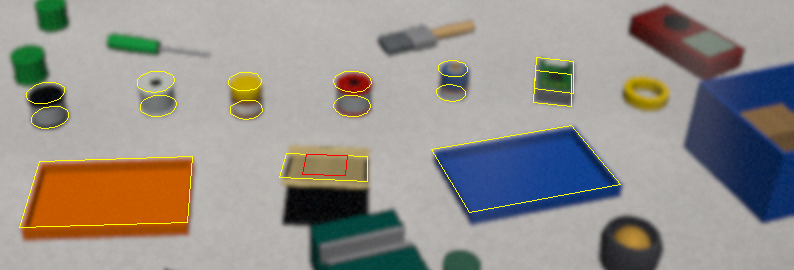

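View pics/ov_t.png

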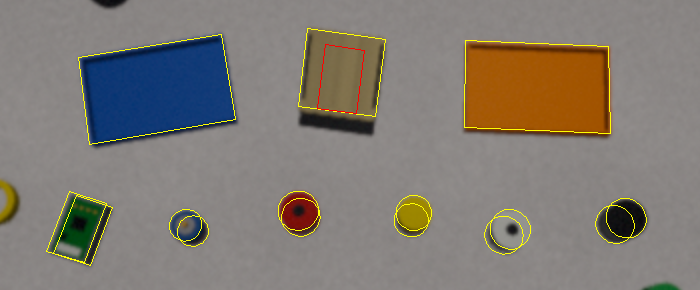

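```bash
python3 -m jog '[{"dx":-16.1,"dz":-32.8,"dy":12,"ay":1.8,"claw":1},{"dx":-16.1,"dz":-32.8,"dy":12,"ay":1.8,"claw":1},{"dx":-16.1,"dz":-32.8,"dy":12,"ay":1.8,"claw":1},{"dx":-16.1,"dz":-32.8,"dy":12,"ay":1.8,"claw":1},{"dx":-16.1,"dz":-32.8,"dy":12,"ay":1.8,"claw":1},{"dx":-16.1,"dz":-32.8,"dy":12,"ay":1.8,"claw":1},{"dx":-16.1,"dz":-32.8,"dy":12,"ay":1.8,"claw":1},{"dx":-16.1,"dz":-32.8,"dy":12,"ay":1.8,"claw":1},{"dx":-16.1,"dz":-32.8,"dy":12,"ay":1.8,"claw":1},{"dx":-16.1,"dz":-32.8,"dy":12,"ay":1.8,"claw":1}]'
python3 - <<'E'
from plant import arm
from h import *
d=arm.read_camera("wrist"); cv2.imwrite("pics/w1.png",d["img"][:,:,::-1])
print([(r["p"],r["position"]) for r in arm.look_for("wrist","module_center")])
s=arm.sense(); print(s["q"],s["ee_pos"],Ro.from_rotvec(s["ee_rot"]).as_matrix().round(3))
E
```

```text
[]
[ 1.15982712e+00  2.16849828e-01  1.61340781e+00 -1.87676875e-05
  1.31130814e+00 -1.12200714e-01] [0.18395226 0.59732407 0.23132733] [[ 0.294  0.    -0.956]
 [ 0.956  0.     0.294]
 [ 0.    -1.    -0.   ]]invalid input at $[0]: expected keys dx, dy, dz, ax, ay, az, claw
```

View pics/w1.png

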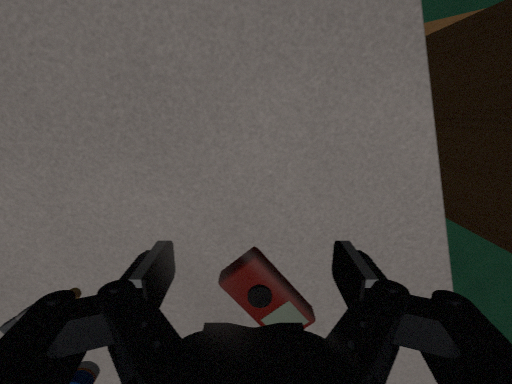

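The call was refused because every row needs all seven keys. The wrist picture shows the multimeter (265,290) between the fingers; the path will stay above it.

```bash
python3 -m jog '[{"dx":-16.1,"dz":-32.8,"dy":12,"ax":0,"ay":1.8,"az":0,"claw":1},{"dx":-16.1,"dz":-32.8,"dy":12,"ax":0,"ay":1.8,"az":0,"claw":1},{"dx":-16.1,"dz":-32.8,"dy":12,"ax":0,"ay":1.8,"az":0,"claw":1},{"dx":-16.1,"dz":-32.8,"dy":12,"ax":0,"ay":1.8,"az":0,"claw":1},{"dx":-16.1,"dz":-32.8,"dy":12,"ax":0,"ay":1.8,"az":0,"claw":1},{"dx":-16.1,"dz":-32.8,"dy":12,"ax":0,"ay":1.8,"az":0,"claw":1},{"dx":-16.1,"dz":-32.8,"dy":12,"ax":0,"ay":1.8,"az":0,"claw":1},{"dx":-16.1,"dz":-32.8,"dy":12,"ax":0,"ay":1.8,"az":0,"claw":1},{"dx":-16.1,"dz":-32.8,"dy":12,"ax":0,"ay":1.8,"az":0,"claw":1},{"dx":-16.1,"dz":-32.8,"dy":12,"ax":0,"ay":1.8,"az":0,"claw":1}]'
python3 - <<'E'
from plant import arm
from h import *
d=arm.read_camera("wrist"); cv2.imwrite("pics/w2.png",d["img"][:,:,::-1])
print([(r["p"],r["position"]) for r in arm.look_for("wrist","module_center")])
s=arm.sense(); print(s["q"],s["ee_pos"],Ro.from_rotvec(s["ee_rot"]).as_matrix().round(3))
E
```

```text
time: 2.45
ee_pos: [0.4494, 0.3483, 0.112]
ee_rot: [-1.347, -0.965, 0.963]
contact_force: [-0.2, -0.7, -1.2]
width: 0.0853
[]
[ 5.35327833e-01  2.29586284e-01  1.83986764e+00  1.29053641e-04
  1.07130970e+00 -7.07249990e-01] [0.44946307 0.34800077 0.1118329 ] [[ 0.322  0.001 -0.947]
 [ 0.947  0.001  0.322]
 [ 0.001 -1.    -0.   ]]
```

View pics/w2.png

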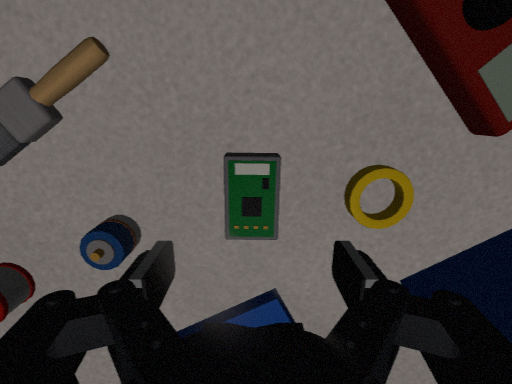

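Run:
```python
from plant import arm
from h import *
d=arm.read_camera("wrist")
print(ray(d,252.5,198,.022)); print(ray(d,226,162,.022),ray(d,278,240,.022),ray(d,226,239,.022)); print(-d["R"].T@d["t"])
print("mot",ray(d,100,252,.04))
```

```text
[0.44976109 0.34707306 0.022     ]
[0.41115933 0.33584948 0.022     ] [0.49727393 0.35649118 0.022     ] [0.48030049 0.31000641 0.022     ]
[0.38035305 0.37116229 0.25499655]
mot [0.44824621 0.20404784 0.04      ]
```

```bash
python3 -m jog '[{"dx":0,"dz":0,"dy":6,"ax":0,"ay":0,"az":0,"claw":1},{"dx":0,"dz":0,"dy":9.5,"ax":0,"ay":0,"az":0,"claw":1},{"dx":0,"dz":0,"dy":11,"ax":0,"ay":0,"az":0,"claw":1},{"dx":0,"dz":0,"dy":11,"ax":0,"ay":0,"az":0,"claw":-1},{"dx":0,"dz":0,"dy":11,"ax":0,"ay":0,"az":0,"claw":-1},{"dx":0,"dz":0,"dy":11,"ax":0,"ay":0,"az":0,"claw":-1},{"dx":0,"dz":0,"dy":11,"ax":0,"ay":0,"az":0,"claw":-1},{"dx":0,"dz":0,"dy":11,"ax":0,"ay":0,"az":0,"claw":-1},{"dx":0,"dz":0,"dy":11,"ax":0,"ay":0,"az":0,"claw":-1},{"dx":0,"dz":0,"dy":11,"ax":0,"ay":0,"az":0,"claw":-1}]'
```

```text
time: 3.85
ee_pos: [0.4515, 0.349, 0.004]
ee_rot: [-1.347, -0.968, 0.96]
contact_force: [-0.6, -0.6, 5.8]
width: 0.0483
```

```bash
python3 -m jog '[{"dx":0,"dz":0,"dy":-4,"ax":0,"ay":0,"az":0,"claw":-1},{"dx":0,"dz":0,"dy":-10,"ax":0,"ay":0,"az":0,"claw":-1},{"dx":0,"dz":0,"dy":-16,"ax":0,"ay":0,"az":0,"claw":-1},{"dx":0,"dz":0,"dy":-16,"ax":0,"ay":0,"az":0,"claw":-1}]'
cat >> h.py <<'E'
def plan(s,Rt,pt):
    R=Ro.from_rotvec(s["ee_rot"]).as_matrix(); d=R.T@(np.array(pt)-s["ee_pos"])*100
    a=np.degrees(Ro.from_matrix(R.T@Rt).as_rotvec()); return d.round(2),a.round(2)
def down(yawdeg):
    a=np.radians(yawdeg); x=np.array([np.cos(a),np.sin(a),0]); y=np.array([0,0,-1.]); return np.c_[x,y,np.cross(x,y)]
E
python3 - <<'E'
from plant import arm
from h import *
s=arm.sense(); print(s["ee_pos"],s["width"])
R,t=restT((.6303,.0090),-.1672)
Rt=np.c_[R[:,1],-R[:,2],-R[:,0]]
for z in (.10,.03,.015,.012):
    pt=R@np.array([.0045,0,z-.007])+t; print(z,pt,plan(s,Rt,pt))
d=arm.read_camera("wrist"); cv2.imwrite("pics/w3.png",d["img"][:,:,::-1])
E
```

```text
time: 4.35
ee_pos: [0.455, 0.3511, 0.1713]
ee_rot: [-1.348, -0.98, 0.948]
contact_force: [0.8, -0.3, -1.3]
width: 0.0486
[0.45501037 0.35111473 0.1713275 ] 0.048568702153669346
0.1 [0.60006156 0.01410351 0.12791383] (array([-27.28,   4.25, -24.55]), array([-21.18,  -9.27,  -1.01]))
0.03 [0.62591834 0.00973952 0.06301096] (array([-26.96,  10.77, -27.06]), array([-21.18,  -9.27,  -1.01]))
0.015 [0.63145908 0.00880438 0.0491032 ] (array([-26.89,  12.17, -27.59]), array([-21.18,  -9.27,  -1.01]))
0.012 [0.63256723 0.00861735 0.04632165] (array([-26.87,  12.45, -27.7 ]), array([-21.18,  -9.27,  -1.01]))
```

View pics/w3.png

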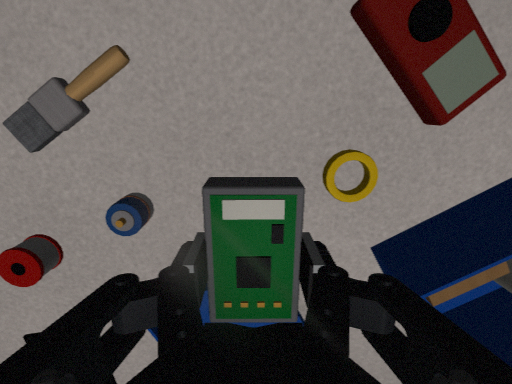

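```bash
python3 - <<'E'
from plant import arm
from h import *
d=arm.read_camera("wrist"); s=arm.sense();R=Ro.from_rotvec(s["ee_rot"]).as_matrix()
z=s["ee_pos"][2]+.018
for u,v in((205,189),(303,189),(209,323),(298,323)): print((R.T@(ray(d,u,v,z)-s["ee_pos"])).round(4))
E
python3 -m jog '[{"dx":-27.3,"dz":-24.6,"dy":2,"ax":-21.2,"ay":-9.3,"az":-1,"claw":-1},{"dx":-27.3,"dz":-24.6,"dy":2,"ax":-21.2,"ay":-9.3,"az":-1,"claw":-1},{"dx":-27.3,"dz":-24.6,"dy":2,"ax":-21.2,"ay":-9.3,"az":-1,"claw":-1},{"dx":-27.3,"dz":-24.6,"dy":2,"ax":-21.2,"ay":-9.3,"az":-1,"claw":-1},{"dx":-27.3,"dz":-24.6,"dy":2,"ax":-21.2,"ay":-9.3,"az":-1,"claw":-1},{"dx":-27.3,"dz":-24.6,"dy":2,"ax":-21.2,"ay":-9.3,"az":-1,"claw":-1},{"dx":-27.3,"dz":-24.6,"dy":2,"ax":-21.2,"ay":-9.3,"az":-1,"claw":-1},{"dx":-27.3,"dz":-24.6,"dy":2,"ax":-21.2,"ay":-9.3,"az":-1,"claw":-1},{"dx":-27.3,"dz":-24.6,"dy":4.2,"ax":-21.2,"ay":-9.3,"az":-1,"claw":-1},{"dx":-27.3,"dz":-24.6,"dy":4.2,"ax":-21.2,"ay":-9.3,"az":-1,"claw":-1},{"dx":-27.3,"dz":-24.6,"dy":4.2,"ax":-21.2,"ay":-9.3,"az":-1,"claw":-1}]'
python3 - <<'E'
from plant import arm
from h import *
s=arm.sense(); print(s["ee_pos"],s["width"],s["q"])
R,t=restT((.6303,.0090),-.1672)
Rt=np.c_[R[:,1],-R[:,2],-R[:,0]]
for z in (.10,.03,.015,.012):
    pt=R@np.array([.0045,0,z-.007])+t; print(z,pt,plan(s,Rt,pt))
for c in("wrist","scene","top"):
    d=arm.read_camera(c); cv2.imwrite(f"pics/{c}4.png",d["img"][:,:,::-1])
E
```

```text
[-0.0224 -0.0183  0.036 ]
[ 0.0259 -0.018   0.0358]
[-0.0243 -0.0179 -0.0449]
[ 0.0274 -0.0177 -0.0453]
time: 5.82
ee_pos: [0.5953, 0.0122, 0.1221]
ee_rot: [-1.578, -1.329, 0.916]
contact_force: [0.4, -0.4, -0.9]
width: 0.0487
[0.59530044 0.01224407 0.12206638] 0.04865642895892768 [-0.0766923   0.08187288  2.03441222 -0.06575976  0.65454497 -1.43946126]
0.1 [0.60006156 0.01410351 0.12791383] (array([ 0.26, -0.39, -0.62]), array([-0.58,  0.3 , -0.4 ]))
0.03 [0.62591834 0.00973952 0.06301096] (array([ 0.31,  6.61, -0.69]), array([-0.58,  0.3 , -0.4 ]))
0.015 [0.63145908 0.00880438 0.0491032 ] (array([ 0.32,  8.11, -0.71]), array([-0.58,  0.3 , -0.4 ]))
0.012 [0.63256723 0.00861735 0.04632165] (array([ 0.32,  8.41, -0.71]), array([-0.58,  0.3 , -0.4 ]))
```

View pics/wrist4.png

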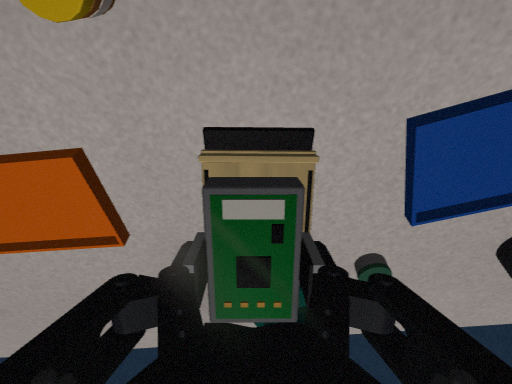

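View pics/scene4.png

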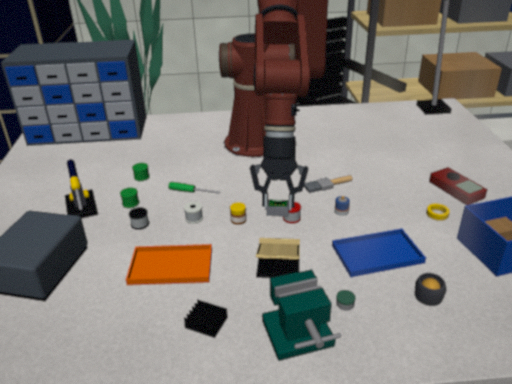

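Run:
```python
from plant import arm
from h import *
d=arm.read_camera("wrist")
im=d["img"]; cv2.imwrite("pics/c5.png",cv2.resize(im[115:245,180:340,::-1],None,fx=5,fy=4.5,interpolation=cv2.INTER_CUBIC)[:600,:800])
R,t=restT((.6303,.0090),-.1672); s=arm.sense()
def rp(u,v,zr):
    c=-d["R"].T@d["t"]; w=d["R"].T@np.array([(u-d["cx"])/d["fx"],(v-d["cy"])/d["fy"],1.])
    c2=R.T@(c-t); w2=R.T@w; return c2+(zr-c2[2])/w2[2]*w2
for z in(0,.012):
  for v in (150,154,158,162): print(z,v,rp(200,v,z).round(4),rp(317,v,z).round(4))
zt=(R.T@(s["ee_pos"]-t)); print("tcp rest",zt)
for u,v in((205,189),(303,189),(209,323),(298,323)): print(rp(u,v,zt[2]+.018).round(4))
```

```text
0 150 [-0.0432 -0.0502  0.    ] [-0.0437  0.0506  0.    ]
0 154 [-0.0397 -0.0504  0.    ] [-0.0403  0.0509  0.    ]
0 158 [-0.0363 -0.0506  0.    ] [-0.0368  0.0511  0.    ]
0 162 [-0.0328 -0.0507  0.    ] [-0.0333  0.0513  0.    ]
0.012 150 [-0.0447 -0.0478  0.012 ] [-0.0451  0.0479  0.012 ]
0.012 154 [-0.0414 -0.0479  0.012 ] [-0.0419  0.0481  0.012 ]
0.012 158 [-0.0381 -0.0481  0.012 ] [-0.0386  0.0483  0.012 ]
0.012 162 [-0.0348 -0.0483  0.012 ] [-0.0353  0.0486  0.012 ]
tcp rest [-6.19734146e-05 -3.32524856e-03  8.99587383e-02]
[-0.0376 -0.0268  0.108 ]
[-0.0379  0.0205  0.108 ]
[ 0.0408 -0.0281  0.108 ]
[0.0403 0.0221 0.108 ]
```

View pics/c5.png

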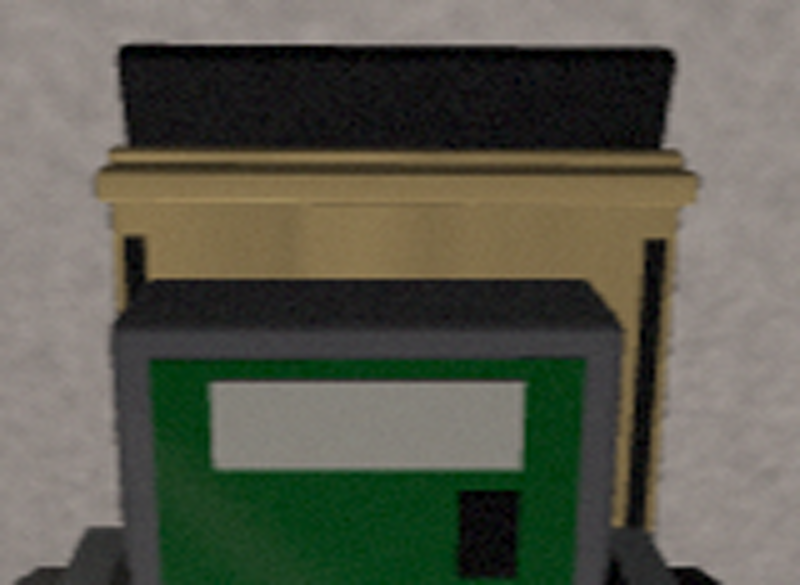

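```bash
python3 -m jog '[{"dx":0.3,"dz":-0.6,"dy":3,"ax":-0.6,"ay":0.3,"az":-0.4,"claw":-1},{"dx":0.3,"dz":-0.6,"dy":5,"ax":-0.6,"ay":0.3,"az":-0.4,"claw":-1},{"dx":0.3,"dz":-0.6,"dy":6.5,"ax":-0.6,"ay":0.3,"az":-0.4,"claw":-1},{"dx":0.3,"dz":-0.6,"dy":7,"ax":-0.6,"ay":0.3,"az":-0.4,"claw":-1},{"dx":0.3,"dz":-0.6,"dy":7,"ax":-0.6,"ay":0.3,"az":-0.4,"claw":-1}]'
python3 - <<'E'
from plant import arm
from h import *
s=arm.sense()
R,t=restT((.6303,.0090),-.1672)
print(R.T@(s["ee_pos"]-t), plan(s,np.c_[R[:,1],-R[:,2],-R[:,0]],R@np.array([.0055,0,.004])+t))
d=arm.read_camera("wrist"); cv2.imwrite("pics/w6.png",cv2.resize(d["img"],None,fx=1.5,fy=1.5)[:,:,::-1])
d=arm.read_camera("scene"); cv2.imwrite("pics/s6.png",cv2.resize(d["img"][180:300,200:360,::-1],None,fx=5,fy=5))
E
```

```text
time: 6.65
ee_pos: [0.6278, 0.0086, 0.0605]
ee_rot: [-1.584, -1.338, 0.9]
contact_force: [0.8, 0.4, -0.2]
width: 0.0492
[ 0.00546597 -0.00081499  0.0198778 ] (array([0.08, 1.59, 0.  ]), array([ 0.15, -0.07, -0.02]))
```

View pics/w6.png

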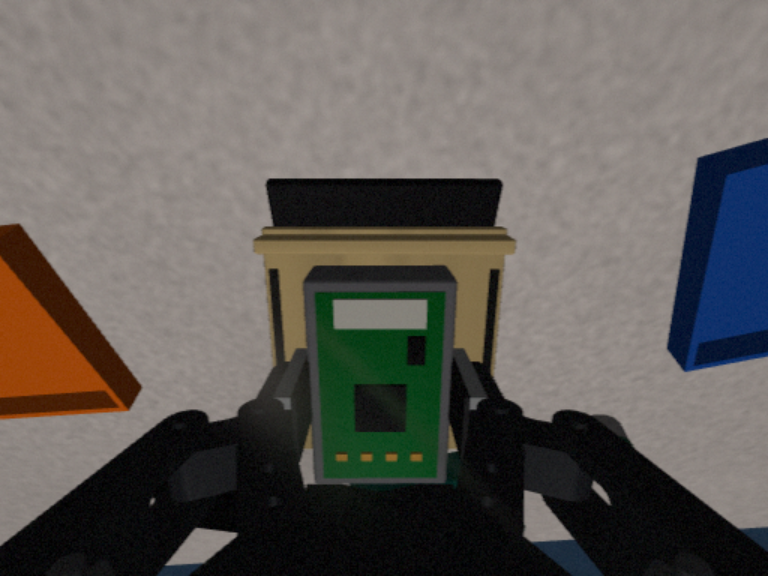

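View pics/s6.png

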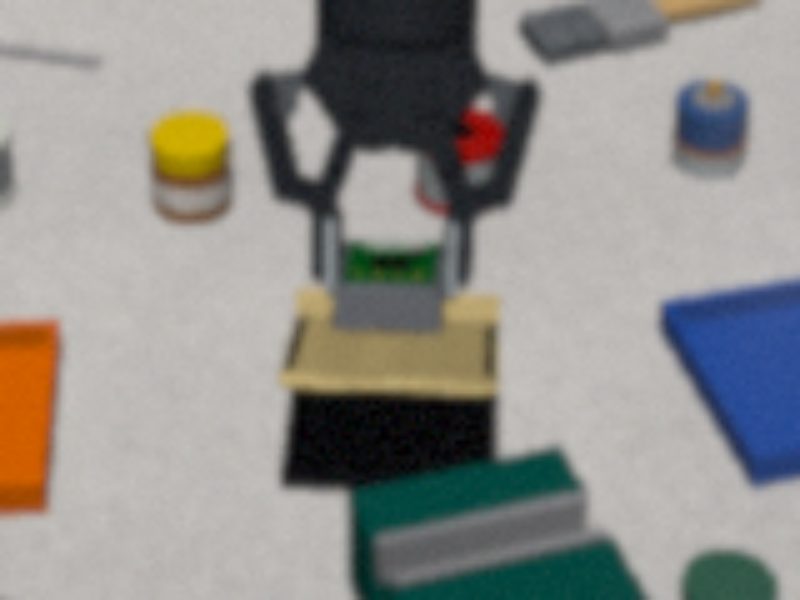

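Run:
```python
from plant import arm
from h import *
d=arm.read_camera("wrist"); s=arm.sense()
R,t=restT((.6303,.0090),-.1672); zt=(R.T@(s["ee_pos"]-t))[2]
def rp(u,v,zr):
    c=-d["R"].T@d["t"]; w=d["R"].T@np.array([(u-d["cx"])/d["fx"],(v-d["cy"])/d["fy"],1.])
    c2=R.T@(c-t); w2=R.T@w; return (c2+(zr-c2[2])/w2[2]*w2).round(4)
print("mod bottom low edge",rp(311/1.5,269/1.5,zt-.004),rp(451/1.5,269/1.5,zt-.004))
print("mod top low edge",rp(305/1.5,287/1.5,zt+.018),rp(455/1.5,287/1.5,zt+.018), rp(315/1.5,483/1.5,zt+.018))
print("lip inner top",rp(265/1.5,254/1.5,.012),rp(503/1.5,254/1.5,.012))
print("lip outer top",rp(254/1.5,241/1.5,.012),rp(515/1.5,241/1.5,.012))
im=d["img"]; cv2.imwrite("pics/c7.png",cv2.resize(im[140:240,160:350,::-1],None,fx=4,fy=5,interpolation=cv2.INTER_CUBIC))
```

```text
mod bottom low edge [-0.0313 -0.0267  0.0166] [-0.0313  0.0256  0.0166]
mod top low edge [-0.0307 -0.025   0.0386] [-0.0307  0.0232  0.0386] [ 0.0462 -0.0255  0.0386]
lip inner top [-0.0361 -0.0447  0.012 ] [-0.036   0.0459  0.012 ]
lip outer top [-0.0411 -0.0484  0.012 ] [-0.0409  0.0499  0.012 ]
```

View pics/c7.png

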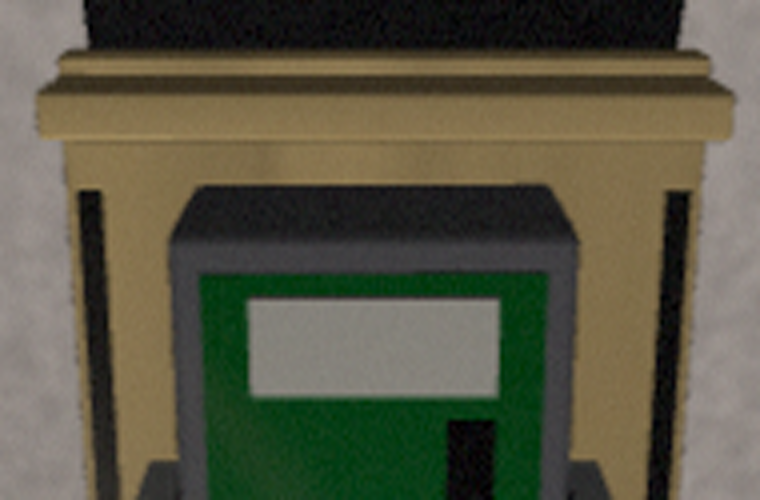

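```bash
python3 -m jog '[{"dx":0,"dz":0.1,"dy":0.8,"ax":0,"ay":0,"az":0,"claw":-1},{"dx":0,"dz":0.1,"dy":1.5,"ax":0,"ay":0,"az":0,"claw":-1},{"dx":0,"dz":0.1,"dy":1.5,"ax":0,"ay":0,"az":0,"claw":-1}]'
```

```text
time: 7.18
ee_pos: [0.6324, 0.0078, 0.0461]
ee_rot: [-1.584, -1.338, 0.9]
contact_force: [0.5, -0.3, -0.7]
width: 0.0485
```

```bash
python3 -m jog '[{"dx":0,"dz":0,"dy":0.2,"ax":0,"ay":0,"az":0,"claw":-1},{"dx":0,"dz":0,"dy":0.2,"ax":0,"ay":0,"az":0,"claw":-1}]'
```

```text
time: 7.42
ee_pos: [0.6332, 0.0077, 0.0442]
ee_rot: [-1.584, -1.338, 0.9]
contact_force: [1.0, 1.1, -0.3]
width: 0.0486
```

```bash
python3 -m jog '[{"dx":0,"dz":0,"dy":0.3,"ax":0,"ay":0,"az":0,"claw":-1},{"dx":0,"dz":0,"dy":0.3,"ax":0,"ay":0,"az":0,"claw":-1}]'
python3 - <<'E'
from plant import arm
from h import *
d=arm.read_camera("wrist")
cv2.imwrite("pics/w8.png",cv2.resize(d["img"],None,fx=1.5,fy=1.5)[:,:,::-1])
E
```

```text
time: 7.68
ee_pos: [0.6333, 0.0077, 0.0441]
ee_rot: [-1.583, -1.336, 0.902]
contact_force: [-19.3, 1.0, 25.2]
width: 0.0486
```

View pics/w8.png

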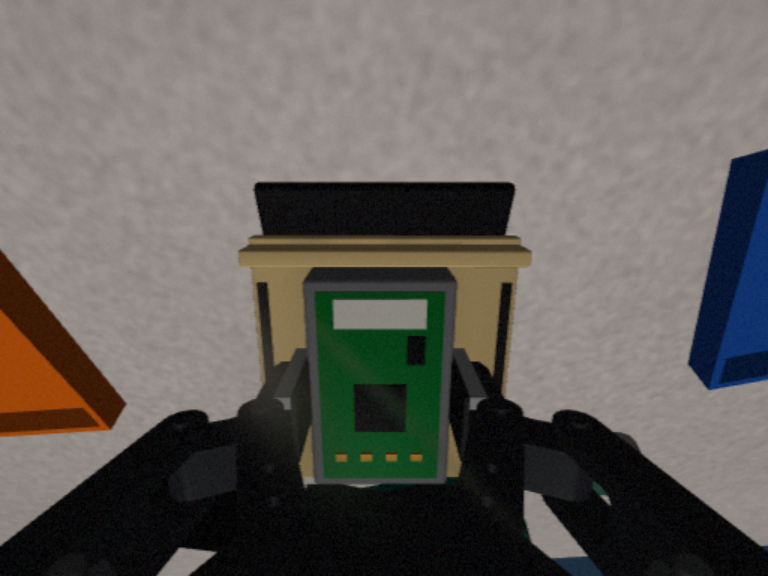

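```bash
python3 -m jog '[{"dx":0,"dz":0,"dy":-0.1,"ax":0,"ay":0,"az":0,"claw":-1},{"dx":0,"dz":0,"dy":-0.1,"ax":0,"ay":0,"az":0,"claw":0.6},{"dx":0,"dz":0,"dy":-0.1,"ax":0,"ay":0,"az":0,"claw":0.6},{"dx":0,"dz":0,"dy":-0.1,"ax":0,"ay":0,"az":0,"claw":0.6},{"dx":0,"dz":0,"dy":-0.1,"ax":0,"ay":0,"az":0,"claw":0.6},{"dx":0,"dz":0,"dy":-2,"ax":0,"ay":0,"az":0,"claw":1},{"dx":0,"dz":0,"dy":-6,"ax":0,"ay":0,"az":0,"claw":1},{"dx":0,"dz":0,"dy":-12,"ax":0,"ay":0,"az":0,"claw":1},{"dx":0,"dz":0,"dy":-12,"ax":0,"ay":0,"az":0,"claw":1}]'
python3 - <<'E'
from plant import arm
from h import *
s=arm.sense(); print(s["ee_pos"],s["q"])
d=arm.read_camera("wrist"); cv2.imwrite("pics/w9.png",cv2.resize(d["img"],None,fx=1.5,fy=1.5)[:,:,::-1])
Rt=down(0)
print("down0 at motor",plan(s,Rt,[.4465,.2045,.13]))
d=arm.read_camera("scene"); cv2.imwrite("pics/s9.png",cv2.resize(d["img"][180:300,200:360,::-1],None,fx=5,fy=5))
E
```

```text
time: 8.85
ee_pos: [0.5923, 0.0153, 0.1621]
ee_rot: [-1.591, -1.344, 0.894]
contact_force: [-0.4, -0.1, 0.1]
width: 0.0855
[0.59233601 0.01534285 0.16206775] [-0.07419763  0.00502698  2.03270515 -0.0543739   0.71021898 -1.44272733]
down0 at motor (array([16.21, -3.79, 17.43]), array([18.79, 79.24, 15.93]))
```

View pics/w9.png

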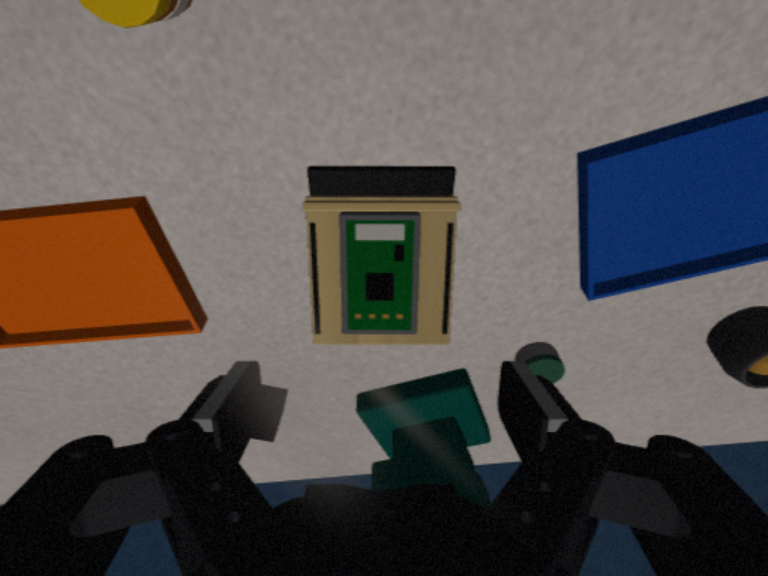

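View pics/s9.png

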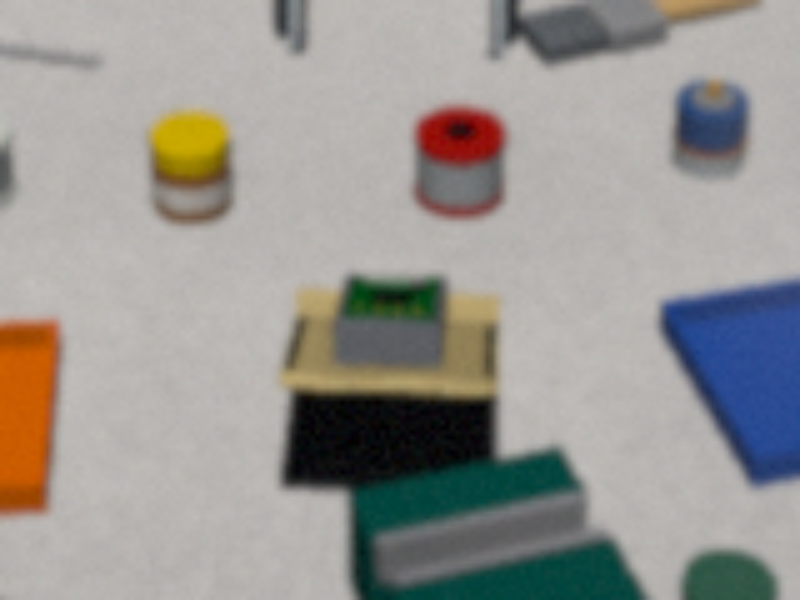

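```bash
python3 -m jog '[{"dx":16.2,"dz":17.4,"dy":-3.8,"ax":18.8,"ay":79.2,"az":15.9,"claw":1},{"dx":16.2,"dz":17.4,"dy":-3.8,"ax":18.8,"ay":79.2,"az":15.9,"claw":1},{"dx":16.2,"dz":17.4,"dy":-3.8,"ax":18.8,"ay":79.2,"az":15.9,"claw":1},{"dx":16.2,"dz":17.4,"dy":-3.8,"ax":18.8,"ay":79.2,"az":15.9,"claw":1},{"dx":16.2,"dz":17.4,"dy":-3.8,"ax":18.8,"ay":79.2,"az":15.9,"claw":1},{"dx":16.2,"dz":17.4,"dy":-3.8,"ax":18.8,"ay":79.2,"az":15.9,"claw":1},{"dx":16.2,"dz":17.4,"dy":-3.8,"ax":18.8,"ay":79.2,"az":15.9,"claw":1},{"dx":16.2,"dz":17.4,"dy":-3.8,"ax":18.8,"ay":79.2,"az":15.9,"claw":1},{"dx":16.2,"dz":17.4,"dy":-3.8,"ax":18.8,"ay":79.2,"az":15.9,"claw":1},{"dx":16.2,"dz":17.4,"dy":-3.8,"ax":18.8,"ay":79.2,"az":15.9,"claw":1},{"dx":16.2,"dz":17.4,"dy":-3.8,"ax":18.8,"ay":79.2,"az":15.9,"claw":1},{"dx":16.2,"dz":17.4,"dy":-3.8,"ax":18.8,"ay":79.2,"az":15.9,"claw":1}]'
python3 - <<'E'
from plant import arm
from h import *
s=arm.sense(); print(s["ee_pos"],s["q"])
d=arm.read_camera("wrist"); cv2.imwrite("pics/w10.png",d["img"][:,:,::-1])
print(plan(s,down(0),[.4465,.2045,.006]))
print([(r["p"],r["position"]) for r in arm.look_for("wrist","motor_center")])
print(proj(d,[.4458,.2045,.04]))
E
```

```text
time: 10.45
ee_pos: [0.443, 0.2045, 0.1255]
ee_rot: [-1.57, 0.007, 0.009]
contact_force: [-0.0, 0.8, 0.6]
width: 0.0854
[0.4430038  0.20446368 0.1254817 ] [0.28619966 0.05225996 2.01215043 0.00401758 1.08726361 0.28313637]
(array([ 0.48, 11.94, -0.  ]), array([-0.03,  0.07, -0.61]))
[(0.84, [0.4492, 0.2086, 0.0389])]
[256.78389113 198.93414521]
```

View pics/w10.png

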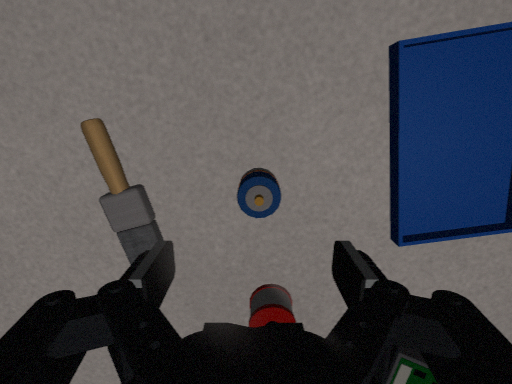

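```bash
python3 -m jog '[{"dx":0.4,"dz":0.2,"dy":6,"ax":0,"ay":0,"az":-0.6,"claw":1},{"dx":0.4,"dz":0.2,"dy":10,"ax":0,"ay":0,"az":-0.6,"claw":1},{"dx":0.4,"dz":0.2,"dy":11.9,"ax":0,"ay":0,"az":-0.6,"claw":1},{"dx":0.4,"dz":0.2,"dy":11.9,"ax":0,"ay":0,"az":-0.6,"claw":1},{"dx":0.4,"dz":0.2,"dy":11.9,"ax":0,"ay":0,"az":-0.6,"claw":-1},{"dx":0.4,"dz":0.2,"dy":11.9,"ax":0,"ay":0,"az":-0.6,"claw":-1},{"dx":0.4,"dz":0.2,"dy":11.9,"ax":0,"ay":0,"az":-0.6,"claw":-1},{"dx":0.4,"dz":0.2,"dy":11.9,"ax":0,"ay":0,"az":-0.6,"claw":-1},{"dx":0.4,"dz":0.2,"dy":11.9,"ax":0,"ay":0,"az":-0.6,"claw":-1},{"dx":0.4,"dz":0.2,"dy":11.9,"ax":0,"ay":0,"az":-0.6,"claw":-1},{"dx":0.4,"dz":0.2,"dy":11.9,"ax":0,"ay":0,"az":-0.6,"claw":-1},{"dx":0.4,"dz":0.2,"dy":11.9,"ax":0,"ay":0,"az":-0.6,"claw":-1}]'
```

```text
time: 12.05
ee_pos: [0.4476, 0.2071, 0.0085]
ee_rot: [-1.569, -0.003, -0.002]
contact_force: [-0.6, -0.8, 6.2]
width: 0.0383
```

```bash
python3 -m jog '[{"dx":0,"dz":0,"dy":-5,"ax":0,"ay":0,"az":0,"claw":-1},{"dx":0,"dz":0,"dy":-11,"ax":0,"ay":0,"az":0,"claw":-1},{"dx":0,"dz":0,"dy":-17,"ax":0,"ay":0,"az":0,"claw":-1},{"dx":4,"dz":-6,"dy":-17,"ax":0,"ay":0,"az":0,"claw":-1},{"dx":18,"dz":-41,"dy":-17,"ax":0,"ay":0,"az":0,"claw":-1},{"dx":18,"dz":-41,"dy":-17,"ax":0,"ay":0,"az":0,"claw":-1},{"dx":18,"dz":-41,"dy":-17,"ax":0,"ay":0,"az":0,"claw":-1},{"dx":18,"dz":-41,"dy":-17,"ax":0,"ay":0,"az":0,"claw":-1},{"dx":18,"dz":-41,"dy":-17,"ax":0,"ay":0,"az":0,"claw":-1},{"dx":18,"dz":-41,"dy":-17,"ax":0,"ay":0,"az":0,"claw":-1},{"dx":18,"dz":-41,"dy":-17,"ax":0,"ay":0,"az":0,"claw":-1},{"dx":18,"dz":-41,"dy":-17,"ax":0,"ay":0,"az":0,"claw":-1},{"dx":18,"dz":-41,"dy":-17,"ax":0,"ay":0,"az":0,"claw":-1},{"dx":18,"dz":-41,"dy":-17,"ax":0,"ay":0,"az":0,"claw":-1}]'
python3 - <<'E'
from plant import arm
from h import *
s=arm.sense(); print(s["ee_pos"],s["q"])
d=arm.read_camera("wrist"); cv2.imwrite("pics/w11.png",d["img"][:,:,::-1])
print(plan(s,down(0),[.6263,-.2031,.0125]))
E
```

```text
time: 13.8
ee_pos: [0.627, -0.2012, 0.1783]
ee_rot: [-1.569, -0.004, 0.0]
contact_force: [0.2, 0.6, -2.1]
width: 0.0386
[ 0.62701141 -0.20116742  0.17831115] [-0.41842973  0.33101548  1.57493057  0.00333611  1.23411022 -0.42250068]
(array([-0.12, 16.58, -0.23]), array([-0.13,  0.17,  0.15]))
```

View pics/w11.png

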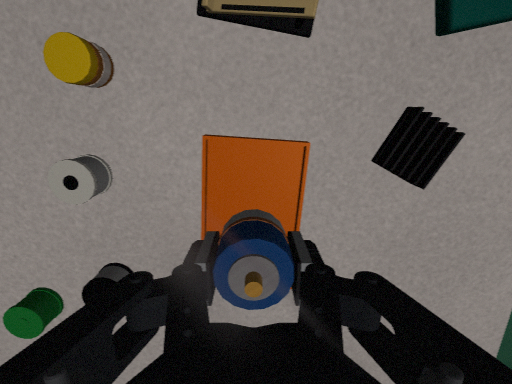

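```bash
python3 -m jog '[{"dx":-0.1,"dz":-0.2,"dy":6,"ax":0,"ay":0,"az":0,"claw":-1},{"dx":-0.1,"dz":-0.2,"dy":12,"ax":0,"ay":0,"az":0,"claw":-1},{"dx":-0.1,"dz":-0.2,"dy":15,"ax":0,"ay":0,"az":0,"claw":-1},{"dx":-0.1,"dz":-0.2,"dy":16.5,"ax":0,"ay":0,"az":0,"claw":-1},{"dx":-0.1,"dz":-0.2,"dy":16.5,"ax":0,"ay":0,"az":0,"claw":-1},{"dx":-0.1,"dz":-0.2,"dy":16.5,"ax":0,"ay":0,"az":0,"claw":-1}]'
```

```text
time: 14.6
ee_pos: [0.6281, -0.2032, 0.015]
ee_rot: [-1.57, -0.007, -0.002]
contact_force: [0.1, 0.2, -1.5]
width: 0.0389
```

```bash
python3 -m jog '[{"dx":0,"dz":0,"dy":0.2,"ax":0,"ay":0,"az":0,"claw":-1},{"dx":0,"dz":0,"dy":0.2,"ax":0,"ay":0,"az":0,"claw":-1},{"dx":0,"dz":0,"dy":0.2,"ax":0,"ay":0,"az":0,"claw":0.3},{"dx":0,"dz":0,"dy":0.2,"ax":0,"ay":0,"az":0,"claw":0.3},{"dx":0,"dz":0,"dy":0.2,"ax":0,"ay":0,"az":0,"claw":0.3},{"dx":0,"dz":0,"dy":0.2,"ax":0,"ay":0,"az":0,"claw":0.3},{"dx":0,"dz":0,"dy":-4,"ax":0,"ay":0,"az":0,"claw":0.3},{"dx":0,"dz":0,"dy":-10,"ax":0,"ay":0,"az":0,"claw":1},{"dx":-10,"dz":-7,"dy":-11.5,"ax":0,"ay":0,"az":0,"claw":1},{"dx":-18.8,"dz":-13.9,"dy":-11.5,"ax":0,"ay":0,"az":0,"claw":1},{"dx":-18.8,"dz":-13.9,"dy":-11.5,"ax":0,"ay":0,"az":0,"claw":1},{"dx":-18.8,"dz":-13.9,"dy":-11.5,"ax":0,"ay":0,"az":0,"claw":1},{"dx":-18.8,"dz":-13.9,"dy":-11.5,"ax":0,"ay":0,"az":0,"claw":1}]'
python3 - <<'E'
from plant import arm
from h import *
s=arm.sense(); print(s["ee_pos"],s["q"])
d=arm.read_camera("wrist"); cv2.imwrite("pics/w12.png",d["img"][:,:,::-1])
print(plan(s,down(0),[.4405,-.3425,.006]))
print([(r["p"],r["position"]) for r in arm.look_for("wrist","spool_black_center")])
print(proj(d,[.4405,-.3425,.04]))
d=arm.read_camera("top"); cv2.imwrite("pics/t12.png",cv2.resize(d["img"],None,fx=1.5,fy=1.5)[:,:,::-1])
d=arm.read_camera("scene"); cv2.imwrite("pics/s12.png",cv2.resize(d["img"][160:310,100:360,::-1],None,fx=3,fy=3))
E
```

```text
time: 16.23
ee_pos: [0.4377, -0.3449, 0.1291]
ee_rot: [-1.571, -0.004, -0.006]
contact_force: [0.0, 0.6, 1.2]
width: 0.0851
[ 0.43765237 -0.34487123  0.12911221] [-0.79565066  0.18205305  1.85973399  0.00471078  1.09579196 -0.79656814]
(array([ 0.21, 12.31,  0.24]), array([-0.  , -0.07,  0.33]))
[(0.81, [0.4456, -0.3404, 0.0409]), (0.62, [0.2107, -0.3635, 0.0242]), (0.6, [0.3391, -0.3736, 0.041])]
[255.23668584 195.17763166]
```

View pics/w12.png

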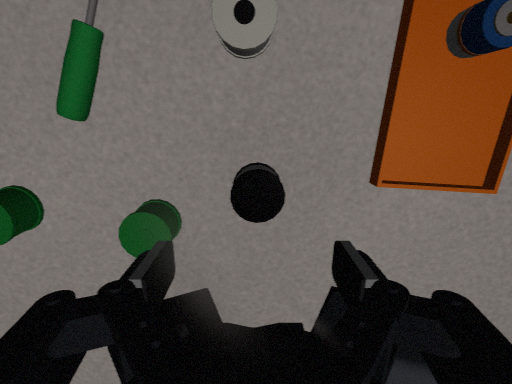

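View pics/s12.png

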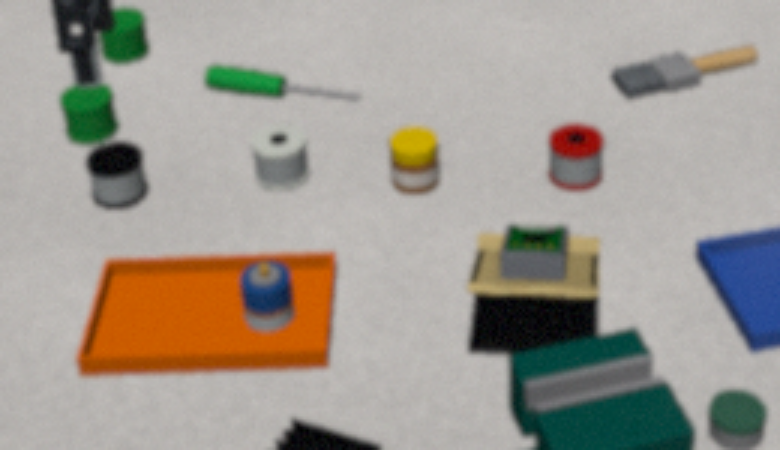

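```bash
python3 -m jog '[{"dx":0.4,"dz":0.2,"dy":6,"ax":0,"ay":0,"az":0.3,"claw":1},{"dx":0.4,"dz":0.2,"dy":10,"ax":0,"ay":0,"az":0.3,"claw":1},{"dx":0.4,"dz":0.2,"dy":12.4,"ax":0,"ay":0,"az":0.3,"claw":1},{"dx":0.4,"dz":0.2,"dy":12.4,"ax":0,"ay":0,"az":0.3,"claw":1},{"dx":0.4,"dz":0.2,"dy":12.4,"ax":0,"ay":0,"az":0.3,"claw":-1},{"dx":0.4,"dz":0.2,"dy":12.4,"ax":0,"ay":0,"az":0.3,"claw":-1},{"dx":0.4,"dz":0.2,"dy":12.4,"ax":0,"ay":0,"az":0.3,"claw":-1},{"dx":0.4,"dz":0.2,"dy":12.4,"ax":0,"ay":0,"az":0.3,"claw":-1},{"dx":0.4,"dz":0.2,"dy":12.4,"ax":0,"ay":0,"az":0.3,"claw":-1},{"dx":0.4,"dz":0.2,"dy":12.4,"ax":0,"ay":0,"az":0.3,"claw":-1},{"dx":0.4,"dz":0.2,"dy":12.4,"ax":0,"ay":0,"az":0.3,"claw":-1}]'
```

```text
time: 17.8
ee_pos: [0.447, -0.3415, 0.0071]
ee_rot: [-1.572, -0.007, -0.0]
contact_force: [0.9, 1.9, 5.6]
width: 0.0476
```

```bash
python3 -m jog '[{"dx":0,"dz":0,"dy":-5,"ax":0,"ay":0,"az":0,"claw":-1},{"dx":0,"dz":0,"dy":-10,"ax":0,"ay":0,"az":0,"claw":-1},{"dx":5,"dz":1,"dy":-13,"ax":0,"ay":0,"az":0,"claw":-1},{"dx":11,"dz":3,"dy":-13,"ax":0,"ay":0,"az":0,"claw":-1},{"dx":17.4,"dz":4.9,"dy":-13,"ax":0,"ay":0,"az":0,"claw":-1},{"dx":17.4,"dz":4.9,"dy":-13,"ax":0,"ay":0,"az":0,"claw":-1},{"dx":17.4,"dz":4.9,"dy":-13,"ax":0,"ay":0,"az":0,"claw":-1},{"dx":17.4,"dz":4.9,"dy":-13,"ax":0,"ay":0,"az":0,"claw":-1}]'
python3 - <<'E'
from plant import arm
from h import *
s=arm.sense(); print(s["ee_pos"])
d=arm.read_camera("wrist"); cv2.imwrite("pics/w13.png",d["img"][:,:,::-1])
print(plan(s,down(0),[.6207,-.2929,.011]))
E
```

```text
time: 18.8
ee_pos: [0.6187, -0.2919, 0.1374]
ee_rot: [-1.572, -0.005, 0.0]
contact_force: [0.4, -0.3, -0.8]
width: 0.0476
[ 0.61871355 -0.29194681  0.1373603 ]
(array([ 0.16, 12.64, -0.08]), array([0.06, 0.18, 0.16]))
```

View pics/w13.png

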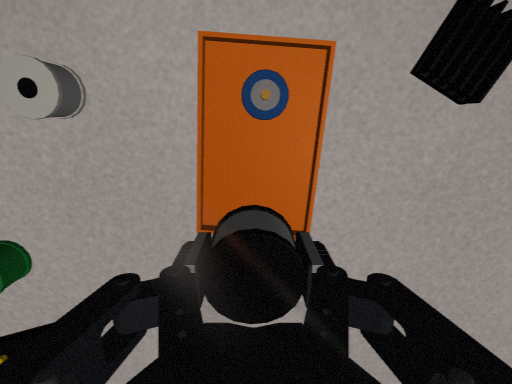

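```bash
python3 -m jog '[{"dx":0.2,"dz":0,"dy":6,"ax":0,"ay":0,"az":0,"claw":-1},{"dx":0.2,"dz":0,"dy":10,"ax":0,"ay":0,"az":0,"claw":-1},{"dx":0.2,"dz":0,"dy":12.4,"ax":0,"ay":0,"az":0,"claw":-1},{"dx":0.2,"dz":0,"dy":12.4,"ax":0,"ay":0,"az":0,"claw":-1},{"dx":0.2,"dz":0,"dy":12.6,"ax":0,"ay":0,"az":0,"claw":-1},{"dx":0.2,"dz":0,"dy":12.6,"ax":0,"ay":0,"az":0,"claw":-1}]'
```

```text
time: 19.6
ee_pos: [0.6223, -0.293, 0.0133]
ee_rot: [-1.573, -0.007, -0.002]
contact_force: [-0.5, 0.9, -0.9]
width: 0.0475
```

```bash
python3 -m jog '[{"dx":0,"dz":0,"dy":0.2,"ax":0,"ay":0,"az":0,"claw":-1},{"dx":0,"dz":0,"dy":0.2,"ax":0,"ay":0,"az":0,"claw":-1},{"dx":0,"dz":0,"dy":0.2,"ax":0,"ay":0,"az":0,"claw":0.45},{"dx":0,"dz":0,"dy":0.2,"ax":0,"ay":0,"az":0,"claw":0.45},{"dx":0,"dz":0,"dy":0.2,"ax":0,"ay":0,"az":0,"claw":0.45},{"dx":0,"dz":0,"dy":0.2,"ax":0,"ay":0,"az":0,"claw":0.45},{"dx":0,"dz":0,"dy":-4,"ax":0,"ay":0,"az":0,"claw":0.45},{"dx":0,"dz":0,"dy":-9,"ax":0,"ay":0,"az":0,"claw":1},{"dx":-5,"dz":2,"dy":-11.5,"ax":0,"ay":0,"az":0,"claw":1},{"dx":-10,"dz":5,"dy":-11.5,"ax":0,"ay":0,"az":0,"claw":1},{"dx":-19.2,"dz":9.6,"dy":-11.5,"ax":0,"ay":0,"az":0,"claw":1},{"dx":-19.2,"dz":9.6,"dy":-11.5,"ax":0,"ay":0,"az":0,"claw":1},{"dx":-19.2,"dz":9.6,"dy":-11.5,"ax":0,"ay":0,"az":0,"claw":1},{"dx":-19.2,"dz":9.6,"dy":-11.5,"ax":0,"ay":0,"az":0,"claw":1}]'
python3 - <<'E'
from plant import arm
from h import *
s=arm.sense(); print(s["ee_pos"])
d=arm.read_camera("wrist"); cv2.imwrite("pics/w14.png",d["img"][:,:,::-1])
print(plan(s,down(0),[.4303,-.197,.005]))
print([(r["p"],r["position"]) for r in arm.look_for("wrist","spool_white_center")])
print(proj(d,[.4303,-.197,.04]))
d=arm.read_camera("scene"); cv2.imwrite("pics/s14.png",cv2.resize(d["img"][160:310,100:360,::-1],None,fx=3,fy=3))
E
```

```text
time: 21.35
ee_pos: [0.4305, -0.198, 0.1278]
ee_rot: [-1.575, -0.008, -0.004]
contact_force: [0.3, 0.9, -0.1]
width: 0.0853
[ 0.43051198 -0.19796661  0.12776443]
(array([-0.12, 12.28,  0.15]), array([0.24, 0.14, 0.47]))
[(0.76, [0.4305, -0.1938, 0.0386])]
[251.62155479 196.71361033]
```

View pics/w14.png

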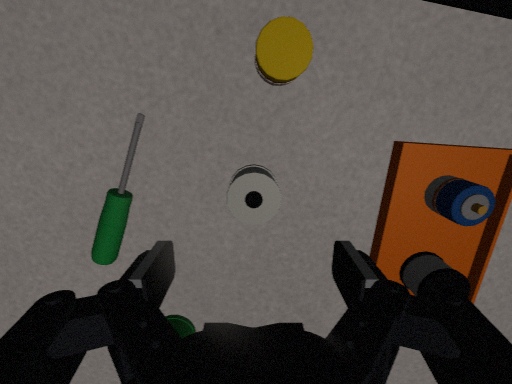

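View pics/s14.png

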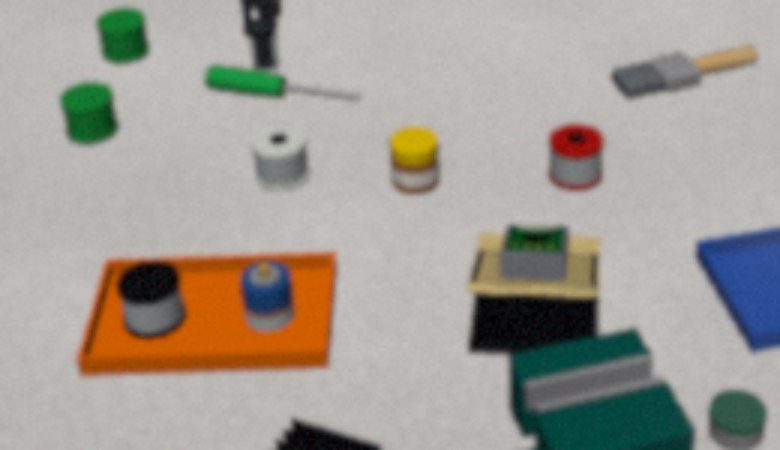

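```bash
python3 -m jog '[{"dx":0,"dz":0.1,"dy":6,"ax":0,"ay":0,"az":0.4,"claw":1},{"dx":0,"dz":0.1,"dy":10,"ax":0,"ay":0,"az":0.4,"claw":1},{"dx":0,"dz":0.1,"dy":12.3,"ax":0,"ay":0,"az":0.4,"claw":1},{"dx":0,"dz":0.1,"dy":12.3,"ax":0,"ay":0,"az":0.4,"claw":1},{"dx":0,"dz":0.1,"dy":12.3,"ax":0,"ay":0,"az":0.4,"claw":-1},{"dx":0,"dz":0.1,"dy":12.3,"ax":0,"ay":0,"az":0.4,"claw":-1},{"dx":0,"dz":0.1,"dy":12.3,"ax":0,"ay":0,"az":0.4,"claw":-1},{"dx":0,"dz":0.1,"dy":12.3,"ax":0,"ay":0,"az":0.4,"claw":-1},{"dx":0,"dz":0.1,"dy":12.3,"ax":0,"ay":0,"az":0.4,"claw":-1},{"dx":0,"dz":0.1,"dy":12.3,"ax":0,"ay":0,"az":0.4,"claw":-1},{"dx":0,"dz":0.1,"dy":12.3,"ax":0,"ay":0,"az":0.4,"claw":-1}]'
```

```text
time: 22.88
ee_pos: [0.4334, -0.1987, 0.0066]
ee_rot: [-1.577, -0.005, -0.001]
contact_force: [-0.5, 1.7, 6.1]
width: 0.0476
```

```bash
python3 -m jog '[{"dx":0,"dz":0,"dy":-5,"ax":0,"ay":0,"az":0,"claw":-1},{"dx":0,"dz":0,"dy":-11,"ax":0,"ay":0,"az":0,"claw":-1},{"dx":0,"dz":0,"dy":-17,"ax":0,"ay":0,"az":0,"claw":-1},{"dx":2,"dz":6,"dy":-17,"ax":0,"ay":0,"az":0,"claw":-1},{"dx":19.3,"dz":49.3,"dy":-17,"ax":0,"ay":0,"az":0,"claw":-1},{"dx":19.3,"dz":49.3,"dy":-17,"ax":0,"ay":0,"az":0,"claw":-1},{"dx":19.3,"dz":49.3,"dy":-17,"ax":0,"ay":0,"az":0,"claw":-1},{"dx":19.3,"dz":49.3,"dy":-17,"ax":0,"ay":0,"az":0,"claw":-1},{"dx":19.3,"dz":49.3,"dy":-17,"ax":0,"ay":0,"az":0,"claw":-1},{"dx":19.3,"dz":49.3,"dy":-17,"ax":0,"ay":0,"az":0,"claw":-1},{"dx":19.3,"dz":49.3,"dy":-17,"ax":0,"ay":0,"az":0,"claw":-1},{"dx":19.3,"dz":49.3,"dy":-17,"ax":0,"ay":0,"az":0,"claw":-1},{"dx":19.3,"dz":49.3,"dy":-17,"ax":0,"ay":0,"az":0,"claw":-1},{"dx":19.3,"dz":49.3,"dy":-17,"ax":0,"ay":0,"az":0,"claw":-1},{"dx":19.3,"dz":49.3,"dy":-17,"ax":0,"ay":0,"az":0,"claw":-1}]'
python3 - <<'E'
from plant import arm
from h import *
s=arm.sense(); print(s["ee_pos"])
d=arm.read_camera("wrist"); cv2.imwrite("pics/w15.png",d["img"][:,:,::-1])
print(plan(s,down(0),[.626,.2945,.0106]))
E
```

```text
time: 24.75
ee_pos: [0.6241, 0.2944, 0.1743]
ee_rot: [-1.577, -0.003, -0.001]
contact_force: [-0.4, -0.1, -1.6]
width: 0.0478
[0.62412521 0.2944294  0.17431799]
(array([ 0.14, 16.37,  0.11]), array([0.36, 0.08, 0.17]))
```

View pics/w15.png

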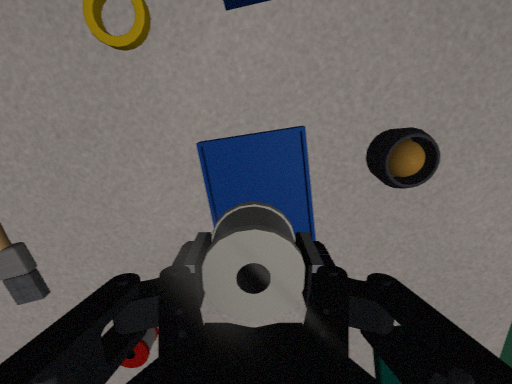

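```bash
python3 -m jog '[{"dx":0.1,"dz":0.1,"dy":6,"ax":0.3,"ay":0,"az":0,"claw":-1},{"dx":0.1,"dz":0.1,"dy":12,"ax":0.3,"ay":0,"az":0,"claw":-1},{"dx":0.1,"dz":0.1,"dy":15,"ax":0.3,"ay":0,"az":0,"claw":-1},{"dx":0.1,"dz":0.1,"dy":16.3,"ax":0.3,"ay":0,"az":0,"claw":-1},{"dx":0.1,"dz":0.1,"dy":16.3,"ax":0.3,"ay":0,"az":0,"claw":-1},{"dx":0.1,"dz":0.1,"dy":16.3,"ax":0.3,"ay":0,"az":0,"claw":-1}]'
```

```text
time: 25.55
ee_pos: [0.6273, 0.2945, 0.0132]
ee_rot: [-1.571, -0.005, -0.004]
contact_force: [0.2, -0.2, -0.3]
width: 0.048
```

```bash
python3 -m jog '[{"dx":0,"dz":0,"dy":0.2,"ax":0,"ay":0,"az":0,"claw":-1},{"dx":0,"dz":0,"dy":0.2,"ax":0,"ay":0,"az":0,"claw":-1},{"dx":0,"dz":0,"dy":0.2,"ax":0,"ay":0,"az":0,"claw":0.45},{"dx":0,"dz":0,"dy":0.2,"ax":0,"ay":0,"az":0,"claw":0.45},{"dx":0,"dz":0,"dy":0.2,"ax":0,"ay":0,"az":0,"claw":0.45},{"dx":0,"dz":0,"dy":0.2,"ax":0,"ay":0,"az":0,"claw":0.45},{"dx":0,"dz":0,"dy":-4,"ax":0,"ay":0,"az":0,"claw":0.45},{"dx":0,"dz":0,"dy":-9,"ax":0,"ay":0,"az":0,"claw":1},{"dx":0,"dz":0,"dy":-14,"ax":0,"ay":0,"az":0,"claw":1},{"dx":-17.5,"dz":-37.2,"dy":-14,"ax":0,"ay":0,"az":0,"claw":1},{"dx":-17.5,"dz":-37.2,"dy":-14,"ax":0,"ay":0,"az":0,"claw":1},{"dx":-17.5,"dz":-37.2,"dy":-14,"ax":0,"ay":0,"az":0,"claw":1},{"dx":-17.5,"dz":-37.2,"dy":-14,"ax":0,"ay":0,"az":0,"claw":1},{"dx":-17.5,"dz":-37.2,"dy":-14,"ax":0,"ay":0,"az":0,"claw":1},{"dx":-17.5,"dz":-37.2,"dy":-14,"ax":0,"ay":0,"az":0,"claw":1},{"dx":-17.5,"dz":-37.2,"dy":-14,"ax":0,"ay":0,"az":0,"claw":1},{"dx":-17.5,"dz":-37.2,"dy":-12,"ax":0,"ay":0,"az":0,"claw":1},{"dx":-17.5,"dz":-37.2,"dy":-12,"ax":0,"ay":0,"az":0,"claw":1}]'
python3 - <<'E'
from plant import arm
from h import *
s=arm.sense(); print(s["ee_pos"])
d=arm.read_camera("wrist"); cv2.imwrite("pics/w16.png",d["img"][:,:,::-1])
print(plan(s,down(0),[.4525,-.078,.006]))
print([(r["p"],r["position"]) for r in arm.look_for("wrist","flux_jar_center")])
print(proj(d,[.4525,-.078,.046]))
d=arm.read_camera("scene"); cv2.imwrite("pics/s16.png",cv2.resize(d["img"][160:310,200:460,::-1],None,fx=3,fy=3))
E
```

```text
time: 27.8
ee_pos: [0.4502, -0.0776, 0.1308]
ee_rot: [-1.57, -0.002, -0.003]
contact_force: [0.3, 1.3, 0.1]
width: 0.0853
[ 0.45018217 -0.07761798  0.1308472 ]
(array([ 0.19, 12.49, -0.05]), array([-0.07, -0.04,  0.19]))
[(0.94, [0.4555, -0.0761, 0.0434])]
[254.94312755 199.65382867]
```

View pics/w16.png

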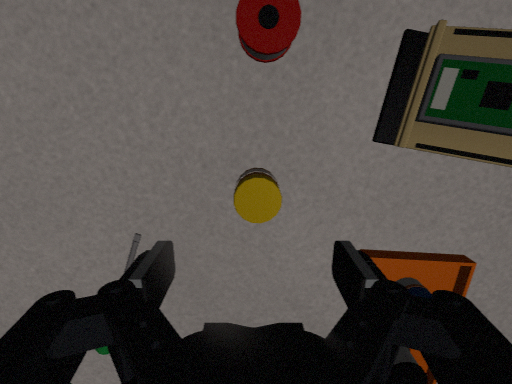

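View pics/s16.png

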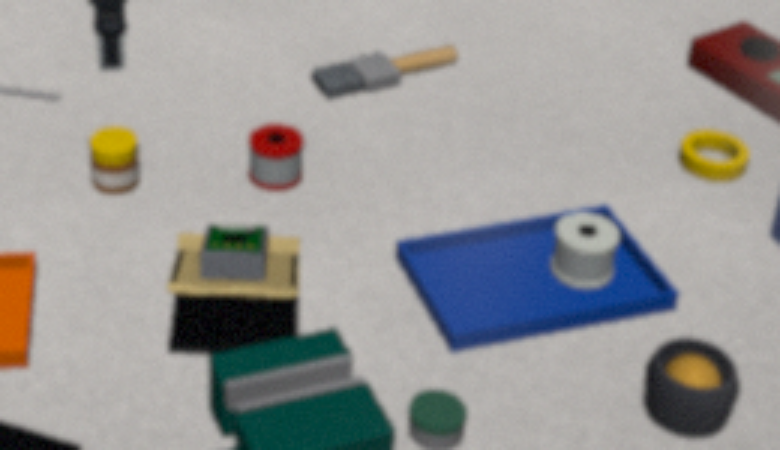

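```bash
python3 -m jog '[{"dx":0.3,"dz":0,"dy":6,"ax":0,"ay":0,"az":0.2,"claw":1},{"dx":0.3,"dz":0,"dy":10,"ax":0,"ay":0,"az":0.2,"claw":1},{"dx":0.3,"dz":0,"dy":12.3,"ax":0,"ay":0,"az":0.2,"claw":1},{"dx":0.3,"dz":0,"dy":12.3,"ax":0,"ay":0,"az":0.2,"claw":1},{"dx":0.3,"dz":0,"dy":12.3,"ax":0,"ay":0,"az":0.2,"claw":-1},{"dx":0.3,"dz":0,"dy":12.3,"ax":0,"ay":0,"az":0.2,"claw":-1},{"dx":0.3,"dz":0,"dy":12.3,"ax":0,"ay":0,"az":0.2,"claw":-1},{"dx":0.3,"dz":0,"dy":12.3,"ax":0,"ay":0,"az":0.2,"claw":-1},{"dx":0.3,"dz":0,"dy":12.3,"ax":0,"ay":0,"az":0.2,"claw":-1},{"dx":0.3,"dz":0,"dy":12.3,"ax":0,"ay":0,"az":0.2,"claw":-1},{"dx":0.3,"dz":0,"dy":12.3,"ax":0,"ay":0,"az":0.2,"claw":-1}]'
```

```text
time: 29.32
ee_pos: [0.4578, -0.0778, 0.0114]
ee_rot: [-1.572, -0.006, -0.004]
contact_force: [-0.9, 0.5, 6.4]
width: 0.0428
```

```bash
python3 -m jog '[{"dx":0,"dz":0,"dy":-5,"ax":0,"ay":0,"az":0,"claw":-1},{"dx":0,"dz":0,"dy":-11,"ax":0,"ay":0,"az":0,"claw":-1},{"dx":0,"dz":0,"dy":-17,"ax":0,"ay":0,"az":0,"claw":-1},{"dx":3,"dz":5,"dy":-17,"ax":0,"ay":0,"az":0,"claw":-1},{"dx":18.2,"dz":28.3,"dy":-17,"ax":0,"ay":0,"az":0,"claw":-1},{"dx":18.2,"dz":28.3,"dy":-17,"ax":0,"ay":0,"az":0,"claw":-1},{"dx":18.2,"dz":28.3,"dy":-17,"ax":0,"ay":0,"az":0,"claw":-1},{"dx":18.2,"dz":28.3,"dy":-17,"ax":0,"ay":0,"az":0,"claw":-1},{"dx":18.2,"dz":28.3,"dy":-17,"ax":0,"ay":0,"az":0,"claw":-1},{"dx":18.2,"dz":28.3,"dy":-17,"ax":0,"ay":0,"az":0,"claw":-1},{"dx":18.2,"dz":28.3,"dy":-17,"ax":0,"ay":0,"az":0,"claw":-1},{"dx":18.2,"dz":28.3,"dy":-17,"ax":0,"ay":0,"az":0,"claw":-1}]'
python3 - <<'E'
from plant import arm
from h import *
s=arm.sense(); print(s["ee_pos"])
d=arm.read_camera("wrist"); cv2.imwrite("pics/w17.png",d["img"][:,:,::-1])
print(plan(s,down(0),[.640,.2055,.0154]))
E
```

```text
time: 30.82
ee_pos: [0.6376, 0.2042, 0.1823]
ee_rot: [-1.572, -0.005, -0.005]
contact_force: [0.3, -0.4, -1.1]
width: 0.0426
[0.63757959 0.20423813 0.18230127]
(array([ 0.14, 16.69,  0.15]), array([ 0.07, -0.  ,  0.34]))
```

View pics/w17.png

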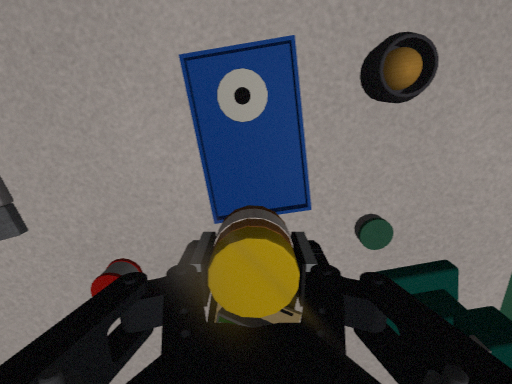

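```bash
python3 -m jog '[{"dx":0.1,"dz":0.1,"dy":6,"ax":0,"ay":0,"az":0.3,"claw":-1},{"dx":0.1,"dz":0.1,"dy":12,"ax":0,"ay":0,"az":0.3,"claw":-1},{"dx":0.1,"dz":0.1,"dy":15,"ax":0,"ay":0,"az":0.3,"claw":-1},{"dx":0.1,"dz":0.1,"dy":16.6,"ax":0,"ay":0,"az":0.3,"claw":-1},{"dx":0.1,"dz":0.1,"dy":16.6,"ax":0,"ay":0,"az":0.3,"claw":-1},{"dx":0.1,"dz":0.1,"dy":16.6,"ax":0,"ay":0,"az":0.3,"claw":-1}]'
```

```text
time: 31.62
ee_pos: [0.6412, 0.2051, 0.0181]
ee_rot: [-1.571, -0.003, -0.004]
contact_force: [0.3, 0.5, -0.6]
width: 0.0426
```

Release, rise, and back off toward the robot so that the cameras see everything.

```bash
python3 -m jog '[{"dx":0,"dz":0,"dy":0.2,"ax":0,"ay":0,"az":0,"claw":-1},{"dx":0,"dz":0,"dy":0.2,"ax":0,"ay":0,"az":0,"claw":-1},{"dx":0,"dz":0,"dy":0.2,"ax":0,"ay":0,"az":0,"claw":0.35},{"dx":0,"dz":0,"dy":0.2,"ax":0,"ay":0,"az":0,"claw":0.35},{"dx":0,"dz":0,"dy":0.2,"ax":0,"ay":0,"az":0,"claw":0.35},{"dx":0,"dz":0,"dy":0.2,"ax":0,"ay":0,"az":0,"claw":0.35},{"dx":0,"dz":0,"dy":-4,"ax":0,"ay":0,"az":0,"claw":0.35},{"dx":0,"dz":0,"dy":-10,"ax":0,"ay":0,"az":0,"claw":1},{"dx":0,"dz":0,"dy":-16,"ax":0,"ay":0,"az":0,"claw":1},{"dx":-22,"dz":-12,"dy":-16,"ax":0,"ay":0,"az":0,"claw":1},{"dx":-22,"dz":-12,"dy":-16,"ax":0,"ay":0,"az":0,"claw":1},{"dx":-22,"dz":-12,"dy":-16,"ax":0,"ay":0,"az":0,"claw":1},{"dx":-22,"dz":-12,"dy":-16,"ax":0,"ay":0,"az":0,"claw":1},{"dx":-22,"dz":-12,"dy":-16,"ax":0,"ay":0,"az":0,"claw":1}]'
python3 - <<'E'
from plant import arm
from h import *
s=arm.sense(); print(s["ee_pos"],s["time"])
for c in("scene","top"):
    d=arm.read_camera(c)
    im=d["img"][150:310,100:450] if c=="scene" else d["img"][60:210,90:420]
    cv2.imwrite(f"pics/{c}18.png",cv2.resize(im[:,:,::-1],None,fx=2.28,fy=2.28,interpolation=cv2.INTER_CUBIC))
    for n in ["spool_white_center","spool_black_center","spool_red_center","flux_jar_center","motor_center","module_center"]:
        print(c,n,[(round(r["p"],2),[round(float(x),3) for x in r["position"]]) for r in arm.look_for(c,n)][:4])
E
```

```text
time: 33.38
ee_pos: [0.4145, 0.0841, 0.1746]
ee_rot: [-1.572, 0.003, -0.0]
contact_force: [-0.2, -0.0, -0.5]
width: 0.0852
[0.41453655 0.08410447 0.1746378 ] 33.375
scene spool_white_center [(0.84, [0.638, 0.288, 0.04]), (0.5, [0.477, 0.062, 0.032])]
scene spool_black_center [(0.79, [0.641, -0.295, 0.036]), (0.7, [0.207, -0.362, 0.033]), (0.56, [0.349, -0.377, 0.031])]
scene spool_red_center []
scene flux_jar_center [(0.87, [0.657, 0.203, 0.039])]
scene motor_center [(0.82, [0.638, -0.204, 0.032])]
scene module_center [(0.66, [0.66, 0.009, 0.065])]
top spool_white_center []
top spool_black_center [(0.98, [0.331, -0.375, 0.041]), (0.72, [0.195, -0.358, 0.037]), (0.62, [0.618, -0.29, 0.045])]
top spool_red_center [(0.42, [0.46, 0.051, 0.036])]
top flux_jar_center [(0.53, [0.653, 0.199, 0.05])]
top motor_center [(0.36, [0.625, 0.007, 0.06])]
top module_center [(0.77, [0.625, 0.007, 0.061])]
```

View pics/scene18.png

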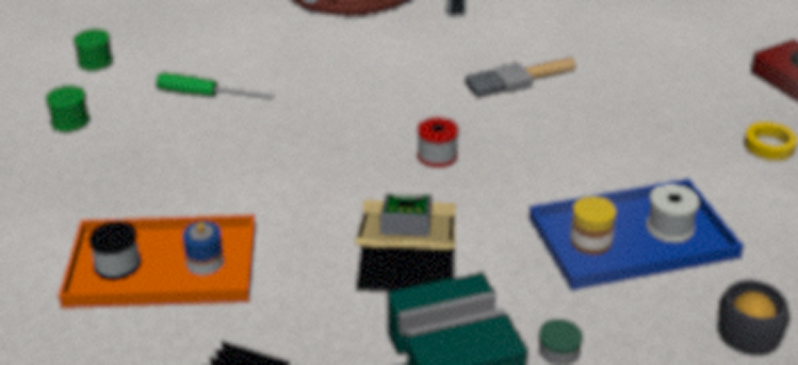

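View pics/top18.png

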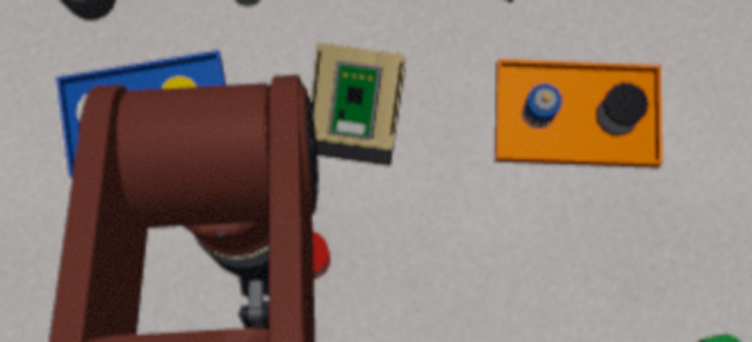

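Run:
```python
from plant import arm
from h import *
d=arm.read_camera("top"); im=np.ascontiguousarray(d["img"]); hsv=cv2.cvtColor(im,cv2.COLOR_RGB2HSV)
R,t=restT((.6303,.0090),-.1672)
def rp(u,v,zr):
    c=-d["R"].T@d["t"]; w=d["R"].T@np.array([(u-d["cx"])/d["fx"],(v-d["cy"])/d["fy"],1.])
    c2=R.T@(c-t); w2=R.T@w; return (c2+(zr-c2[2])/w2[2]*w2)
m=cv2.inRange(hsv,(40,50,30),(100,255,255)); k=np.zeros_like(m); k[80:125,225:265]=m[80:125,225:265]
c=max(cv2.findContours(k,cv2.RETR_EXTERNAL,cv2.CHAIN_APPROX_NONE)[0],key=cv2.contourArea)
P=np.array([rp(u,v,.022)[:2] for u,v in c[:,0]],np.float32); print(cv2.minAreaRect(P))
cv2.imwrite("pics/t19.png",cv2.resize(im[70:140,215:280,::-1],None,fx=8,fy=8,interpolation=cv2.INTER_CUBIC))
for v in (126,128,130,132): print(v,rp(240,v,.012).round(4), rp(240,v,0).round(4))
```

```text
((0.0028807148337364197, -0.0003042425960302353), (0.043128352612257004, 0.07189664989709854), 89.67063903808594)
126 [-0.054   0.0061  0.012 ] [-0.0548  0.0071  0.    ]
128 [-0.0591  0.0055  0.012 ] [-0.0598  0.0065  0.    ]
130 [-0.0641  0.0049  0.012 ] [-0.0649  0.0059  0.    ]
132 [-0.0691  0.0043  0.012 ] [-0.07    0.0053  0.    ]
```

View pics/t19.png

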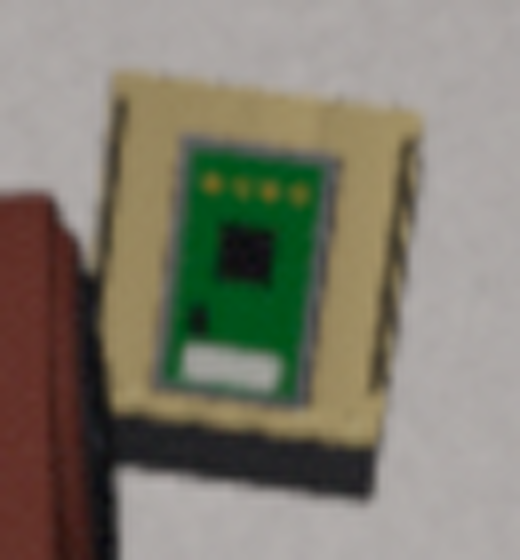

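Run:
```python
from plant import arm
print(arm.close_job()); print(arm.sense()["time"])
```

```text
the job is handed in; nothing more can be done
None
the job is handed in; nothing more can be done
```

I made up both kits, seated the module on the rest and handed the job in at about 33.5 s. The hand-in gave no verdict.

- **Blue tray:** the white-flanged spool and the yellow-lidded flux jar stand upright on its floor. The last top view hid most of this tray behind the arm. The upright check rests on the scene camera and on the heights at which I let go.
- **Orange tray:** the black-flanged spool and the blue motor stand upright on its floor, and both cameras showed them there. The green look-alikes were not touched.
- **Module:** it lies circuit side up with a short side at the lip. The top camera put it 3 mm up the slope, 0 mm off the middle and 0.3° off square. The wrist camera placed the rest itself about 4 mm farther up the slope than my estimate. The module is within the allowed range with either value.
- **Red spool:** it was never touched and looked unmoved in the scene view. The trained network missed it there in the last check, and the top view had it half hidden by the arm. The network's top reading was about 12 mm off in y, probably because part of the spool was hidden.
- **Release:** the gripper was open, about 0.17 m above the bench, and touching nothing.

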